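Power up the glass-strain viewer

ROBOT

A 6-joint arm with a two-finger parallel gripper is mounted at the origin on the work surface. World frame = base frame: x ahead of the robot, y to its left, z up, the work surface at z = 0. Lengths are in m, angles in rad, forces in N, time in s.
With the tool pointing down it reaches from about 0.35 to 0.8 m from the base axis. Payload 7.3 kg.
Tool frame: the origin (TCP) lies at the very end of the fingers, on their centre line; the grasp point (between the pads) lies 19 mm behind it; x points along the fingers, z is the direction in which the jaws open and shut, and the axes are right-handed (so a half turn about x gives the same grasp; the last joint's range is limited). The gripper opens to 85 mm and grips with 20 to 120 N. Pads are 22 mm wide; open, the fingers measure 114 mm over their backs; the gripper's body (76 mm by 85 mm) begins 54 mm behind the grasp point. The pads swing forward as they close: fully open they stand 13 mm farther back than shut.
Start: joints at [-1.35, 0.342, 1.524, -0, 1.275, -0.146], TCP at [0.188, -0.49, 0.209] pointing down, gripper open.
Joint ranges: [-2.53, 2.53], [-0.77, 2.02], [0.04, 2.7], [-1, 4.14], [0.28, 2.66], [-3.11, 3.11]. Speed limits (rad/s): [2.57, 2.57, 3.14, 3.14, 3.14, 3.14].

INTERFACE

Orientations are given as a unit quaternion [w, x, y, z].
In Python, from bench import bot gives the robot as it stands.
- The arm moves only by the tool apply_moves, never from a script. Its argument "series" is a list of rows, each a list of 7 numbers: the shift along the tool's x, y, z in cm, then the turn, a rotation vector about the tool's x, y, z in rad, then the finger opening in cm, from 0 to 8.54. In form: [[tx, ty, tz, wx, wy, wz, gripper], ...]. A call has 1 to 10 rows; each row shifts and turns the pose as measured when the row begins, along the tool's axes as they then stand; what a row does not reach is not made up. A row lasts 1/12 s, in which the tool goes at most 41.7 mm and 7.16 degrees, less where a joint would pass 70% of its speed; a pose out of reach is approached as far as the arm can. A call with a gripper value outside its range is refused whole. The fingers move at their own pace and stop on an object; "squeeze" is the grip in N (left out, the last holds). Time passes only in rows, so rows that do not move let the fingers close. It gives the time, the measured TCP pose, the force and the opening at its end, in the units of the state.
- bot.state(): the state, without advancing time (a new reading comes with each control period).
- bot.grab_frame(name): name is "scene" or "top"; returns the picture (480x640x3 uint8, blue, green, red); there is no depth.
- bot.camera_info(name): a dict with "fovy" (degrees; the focal length in pixels is half the picture's height over the tangent of half this angle, whatever the lens; pixels are square), "cx", "cy" (the principal point, pixels), "view" (4x4, takes a point from world to camera coordinates). Camera axes: x right, y up, looking along -z (the intrinsics and any distortion apply to the point x, -y, -z); pixel columns grow to the right and rows downward; lengths in m; the calibration is good to about 2 mm. A picture is of the moment at which its call begins. camera_info takes no time and is no camera call.
- bot.finish_job(): hands the job in, once; it reports no verdict.
The state is a dict: "time": time; "joints": joint angles; "joint_velocities": joint speeds; "joint_torque": joint torques, N m; "position": TCP position; "orientation": TCP orientation; "force": force on the tool from outside, world axes, zero at the start; "moment": the same for the moment, N m; "opening": opening from 0.0 (shut) to 1.0 (fully open).
Only numpy, scipy, OpenCV 4.12 (cv2) and the standard library are available. Lean on these libraries where they do the work, as an engineer would, in place of code of your own. Each camera call takes 0.05 s, during which the arm holds its last target. There are 200 camera calls.

TASK

Get the strain viewer ready for checking beads: load every blue cell on the bench into a bay of its own, flat end against the spring contact and plus end pressed down under the lip until it is held, and fit the filter plate over the window, orange edge tucked under the orange retaining lip and the other edge lowered flat. When all that is in place, press the lamp button fully down and let it go. Leave the other things on the bench where they are.

Things in the scene. Friction and masses are not known exactly. Their poses are not given: they have to be found in the camera images.
- viewer: fixed grey glass-strain viewer; origin on the table; x away from the robot (turned a little either way), z up. It spans x -60 to +50 mm, y -175 to +187 mm, at most 48 mm high. Four open cell bays side by side, cells lying along x, at y = +157, +103, +49, -5 mm; lamp button at y = -60 mm; lit window with the filter slot at y = -125 mm
- bay0 (a point): bay 0 (first at +y): where the middle of a cell lies when home, plus end towards viewer +x. All four bays are alike, axes as the viewer's. The bay floor is 13 mm below this point (12 mm above the table); flat ribs beside the cell are only 4 mm high. Home, the flat end is 32.5 mm towards -x, pressing the spring in 6 mm; the plus end is against the far wall
- bay1 (a point): bay 1: same point. Each bay's spring is a 20 mm wide copper leaf at the -x end: free, its face stands 26.5 mm towards -x of this point, upright to 14 mm over the bay floor, then leaning back 30 degrees, up to 36 mm over it. It yields towards -x by up to 16 mm, 0.4 N per mm
- bay2 (a point): bay 2: same point. Each bay's far wall is 32.5 mm towards +x of this point; its hold-down lip reaches 4 mm back over the plus end: lip edge 28.5 mm towards +x, underside 27.5 mm over the bay floor, with an orange top sloping up and away to 33 mm over it
- bay3 (a point): bay 3 (beside the button): same point. To load: cell tilted, plus end raised 12 to 20 degrees, flat end low against the spring; push it towards -x until 5 to 9 mm short of home, lower the plus end below the lip, let go: the spring slides it under the lip.
- cell1: loose battery cell in an eight-sided blue anti-roll sleeve, 26 mm across flats, 65 mm long, 90 g, lying on a flat, yellow band and brass disc at its plus end, bare steel flat end; origin at its middle on its axis, x along the axis towards the plus end (y and z may be rolled by any eighth of a turn). May be absent
- cell2: loose battery cell in an eight-sided blue anti-roll sleeve, 26 mm across flats, 65 mm long, 90 g, lying on a flat, yellow band and brass disc at its plus end, bare steel flat end; origin at its middle on its axis, x along the axis towards the plus end (y and z may be rolled by any eighth of a turn). May be absent
- cell3: loose battery cell in an eight-sided blue anti-roll sleeve, 26 mm across flats, 65 mm long, 90 g, lying on a flat, yellow band and brass disc at its plus end, bare steel flat end; origin at its middle on its axis, x along the axis towards the plus end (y and z may be rolled by any eighth of a turn). May be absent
- cell4: loose battery cell in an eight-sided blue anti-roll sleeve, 26 mm across flats, 65 mm long, 90 g, lying on a flat, yellow band and brass disc at its plus end, bare steel flat end; origin at its middle on its axis, x along the axis towards the plus end (y and z may be rolled by any eighth of a turn). May be absent
- filter: polarising filter plate, 80 x 80 x 5 mm, 100 g, dark pane in a black frame with one orange edge (at -x, the edge that goes under the lip); a white grip block 30 (x) x 14 (y) mm stands 22 mm above the plate's top (27 mm above its underside), centred at x = +22 mm. Origin at the centre of the underside, z up
- filter_lip_edge (a point): middle of the underside of its orange edge (x = -40 mm)
- filter_far_edge (a point): middle of the underside of the opposite edge (x = +40 mm)
- slot_lip (a point): where filter_lip_edge lies when home: on the window, 30 mm above the table; axes as the viewer's. The slot is 83 mm long (x), 84 mm wide. At its -x end a wall stands 1.5 mm behind this point; an orange retaining lip 3 mm thick reaches over it to 5.5 mm on its +x side, underside 10 mm above the window. Side guides and far stop are 4 mm high
- slot_far (a point): where filter_far_edge lies when the filter is home (80 mm from slot_lip, 1.5 mm short of the far stop)
- lamp_top (a point): top centre of the green lamp button, 20 mm across, on the viewer; it is pressed straight down
- lamp (a joint): lamp button travel: 0 out, 0.005 m fully down (5 N); springs back
- bead_jar: amber glass bead jar, 44 mm across, 50 mm tall, aluminium cap, among the cells (not part of the job; leave it)
- paddle: graphite shaping paddle, 70 x 50 mm plate and wooden handle, lying down (not part of the job; leave it)
- bead_bowl: shallow blue bowl, 90 mm across (not part of the job; leave it)
- bead_block: light wooden block 110 x 80 x 35 mm with finished beads on thin steel mandrels, 125 mm tall in all (not part of the job; leave it)
- tweezer_pick: hand pick with a round handle, lying down (not part of the job; leave it)
Things that resemble listed ones, but are neither listed nor needed, are in the scene too. Leave any brown or turquoise look-alike of the cell4 alone. Leave any pink look-alike of the cell2 alone.

How it is judged:
By the outcome, as a careful person would: the job done as asked, in the order asked, and still so for the second after the job is handed in, with the robot touching nothing.
Of cell1, cell2, cell3, cell4 only 2 to 4 are there at a start; the rules pass over those that are not, and their reading is None.
At some moment in a run one of cell1, cell2, cell3, cell4, filter may be knocked a few centimetres aside while the robot is not near it.
Once in a run the grip may slacken for a moment while it holds something.
It also fails if it takes over 210 s, if anything falls off the work surface, if the arm or the gripper's body presses on something with over 40 N, if the wrist force passes 120 N, or if a joint passes its speed limit or range.

## Working session

There is one attempt and no reset: what is moved stays moved. The work goes in short steps, Python scripts to look and compute and a tool call to move; the robot and the scene stay as the last step left them, time stands still between calls to the robot, and variables do not carry over. Pictures are saved under pics/ and viewed, about 12 in all and at most 16, crops included, and the job is handed in when it is done.

Besides the shell and the picture viewer there is one more tool, called after "Request:" in YAML: its name, and indented under it one key for each argument. apply_moves: Moves the arm, as the interface text tells. Its arguments: {"type":"object","properties":{"series":{"type":"array"},"squeeze":{"type":"number"}},"required":["series"]}

```bash
ls; mkdir -p pics
python3 - <<'E'
from bench import bot
import cv2
for n in("scene","top"):
    cv2.imwrite(f"pics/{n}0.png",bot.grab_frame(n)); print(n,bot.camera_info(n))
print(bot.state())
E
```

```text
pics
scene {'fovy': 45.17922678821556, 'cx': 318.39337905874476, 'cy': 245.88536186963995, 'view': array([[-0.36537707,  0.93082453,  0.00807971,  0.16705391],
       [-0.79791461, -0.31765253,  0.51227838,  0.32813996],
       [ 0.47940783,  0.18072786,  0.85878145, -1.59234963],
       [ 0.        ,  0.        ,  0.        ,  1.        ]])}
top {'fovy': 54.10155795336447, 'cx': 319.9751170592551, 'cy': 235.81342305424283, 'view': array([[ 0.02057699, -0.99973991,  0.00983327, -0.04381229],
       [ 0.99364745,  0.02153803,  0.11045747, -0.458724  ],
       [-0.11064053,  0.00749793,  0.99383221, -1.17900499],
       [ 0.        ,  0.        ,  0.        ,  1.        ]])}
{'time': 0.1, 'joints': array([-1.34996552e+00,  3.42644571e-01,  1.52487603e+00,  1.28295579e-05,
        1.27540435e+00, -1.45995486e-01]), 'joint_velocities': array([ 0.00139401,  0.0015698 , -0.00206217,  0.00063779,  0.00023196,
        0.00183093]), 'joint_torque': array([ 1.72036467e-03, -4.34447443e+01, -2.46491718e+01, -1.52658918e-04,
        4.66600643e-03, -3.51293330e-06]), 'position': array([ 0.1882394 , -0.48969994,  0.20811574]), 'orientation': array([ 0.58246349,  0.40074476,  0.58314819, -0.40009763]), 'force': array([-0.72787665,  0.05893235,  0.68253765]), 'moment': array([ 0.04444296,  0.01517202, -0.02726071]), 'opening': 1.0015898090820547}
```

View pics/top0.png

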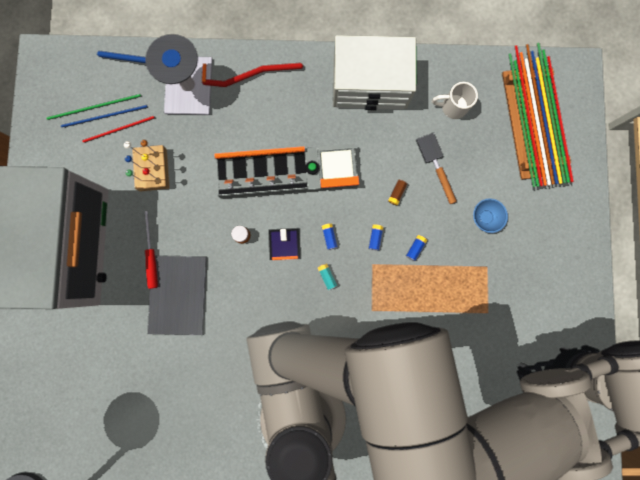

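View pics/scene0.png

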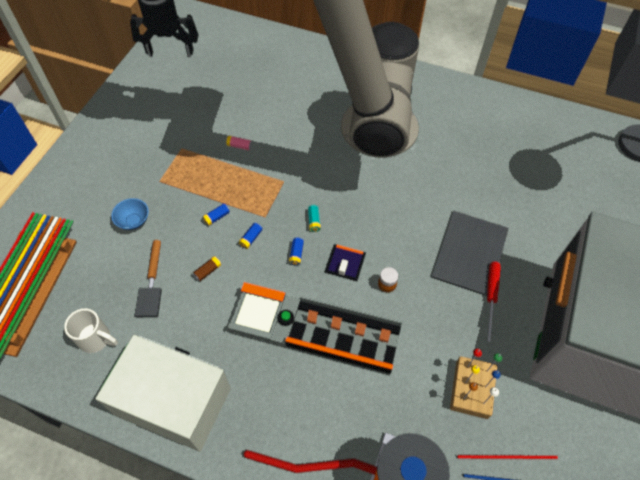

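```bash
cat > h.py <<'E'
import numpy as np, cv2
from bench import bot
from scipy.optimize import least_squares
from scipy.spatial.transform import Rotation as R
INF={n:bot.camera_info(n) for n in("scene","top")}
def proj(n,P):
    c=INF[n];P=np.atleast_2d(P);q=P@c["view"][:3,:3].T+c["view"][:3,3]
    f=240/np.tan(np.radians(c["fovy"]/2))
    return np.c_[c["cx"]+f*q[:,0]/-q[:,2],c["cy"]-f*q[:,1]/-q[:,2]]
def unproj(n,uv,z):
    c=INF[n];f=240/np.tan(np.radians(c["fovy"]/2));V=c["view"]
    d=V[:3,:3].T@np.array([(uv[0]-c["cx"])/f,-(uv[1]-c["cy"])/f,-1.]);o=-V[:3,:3].T@V[:3,3]
    return o+d*(z-o[2])/d[2]
def blobs(im,lo,hi,amin=15):
    m=cv2.inRange(cv2.cvtColor(im,cv2.COLOR_BGR2HSV),np.array(lo),np.array(hi))
    n,l,s,c=cv2.connectedComponentsWithStats(m)
    return [(c[i].round(2),s[i][4],s[i][:4]) for i in range(1,n) if s[i][4]>=amin]
COL=dict(blue=((108,140,60),(122,255,255)),yellow=((22,150,90),(32,255,255)),orange=((5,200,120),(15,255,255)),green=((50,120,50),(80,255,255)))
def pose():
    s=bot.state();q=s["orientation"];return s["position"],R.from_quat(np.r_[q[1:],q[0]])
E
python3 - <<'E'
from h import *
T=cv2.imread("pics/top0.png");S=cv2.imread("pics/scene0.png")
cv2.imwrite("pics/c1.png",cv2.resize(T[140:300,210:440],None,fx=3.4,fy=3.4,interpolation=cv2.INTER_CUBIC))
cv2.imwrite("pics/c2.png",cv2.resize(S[195:385,190:410],None,fx=3.1,fy=3.1,interpolation=cv2.INTER_CUBIC))
for n,I in(("top",T),("scene",S)):
  for k in COL: 
    print(n,k)
    for b in blobs(I,*COL[k],8):
      print("  ",b[0],b[1],b[2],unproj(n,b[0],.02).round(3))
s=bot.state();print(proj("scene",s["position"]))
E
```

```text
top blue
   [170.79  57.93] 246 [162  50  18  17] [0.931 0.375 0.02 ]
   [121.45  56.64] 237 [98 52 47 11] [0.931 0.507 0.02 ]
   [544.4  118.87] 235 [532  52  26 132] [ 0.786 -0.625  0.02 ]
   [103.99 115.81] 147 [ 62 106  85  21] [0.766 0.542 0.02 ]
   [128.04 158.46] 24 [126 156   5   6] [0.653 0.471 0.02 ]
   [329.56 237.9 ] 183 [324 228  12  21] [ 0.455 -0.059  0.02 ]
   [375.1  238.88] 182 [369 229  13  20] [ 0.455 -0.176  0.02 ]
   [415.26 249.02] 193 [407 239  17  21] [ 0.431 -0.28   0.02 ]
top yellow
   [548.95 120.88] 473 [536  58  27 126] [ 0.781 -0.637  0.02 ]
   [144.56 156.94] 32 [141 154   7   7] [0.658 0.429 0.02 ]
   [393.53 200.23] 43 [389 197  10   8] [ 0.557 -0.224  0.02 ]
   [326.52 225.72] 29 [322 224  10   5] [ 0.487 -0.051  0.02 ]
   [377.48 226.55] 31 [373 225  10   5] [ 0.487 -0.182  0.02 ]
   [421.87 238.19] 31 [417 236  10   6] [ 0.46  -0.297  0.02 ]
   [322.54 266.71] 24 [319 265   9   5] [ 0.381 -0.042  0.02 ]
top orange
   [532.5  120.61] 428 [521  53  25 132] [ 0.781 -0.593  0.02 ]
   [203.67  72.39] 33 [203  65   3  16] [0.893 0.286 0.02 ]
   [540.59 
[... 1746 characters left out ...]
9 [  0 219  61 115] [ 0.753 -0.599  0.02 ]
   [ 22.56 269.34] 215 [  0 221  51  92] [ 0.74  -0.623  0.02 ]
   [349.38 249.24] 45 [336 246  27   8] [0.41 0.06 0.02]
   [262.75 291.59] 345 [241 283  43  18] [ 0.588 -0.085  0.02 ]
   [392.   286.78] 9 [390 285   5   4] [0.468 0.185 0.02 ]
   [338.76 352.58] 560 [286 337 106  32] [0.66  0.126 0.02 ]
   [473.2  386.76] 25 [471 383   6   7] [0.627 0.412 0.02 ]
scene green
   [ 18.42 248.84] 477 [  0 214  41  74] [ 0.698 -0.666  0.02 ]
   [ 33.81 287.06] 982 [  0 220  73 139] [ 0.769 -0.572  0.02 ]
   [285.53 315.39] 85 [281 311  10  10] [ 0.623 -0.014  0.02 ]
   [497.28 357.44] 39 [494 354   8   7] [0.546 0.445 0.02 ]
[[172.99532184  66.06868914]]
```

View pics/c1.png

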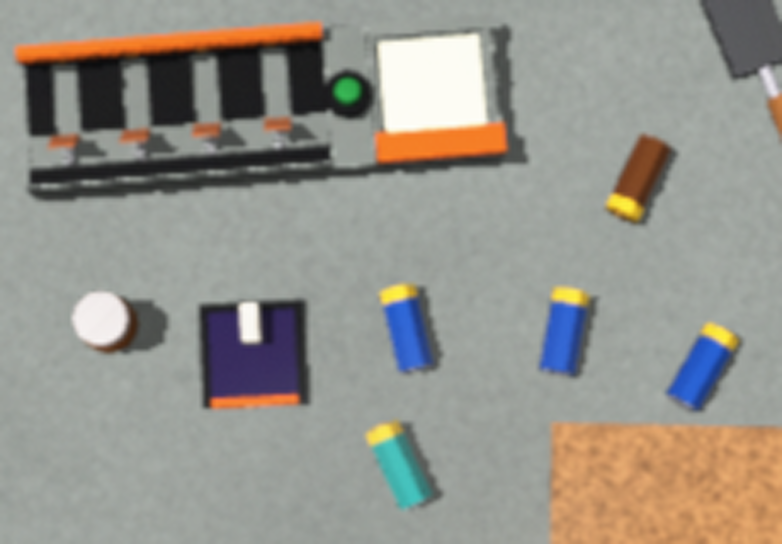

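View pics/c2.png

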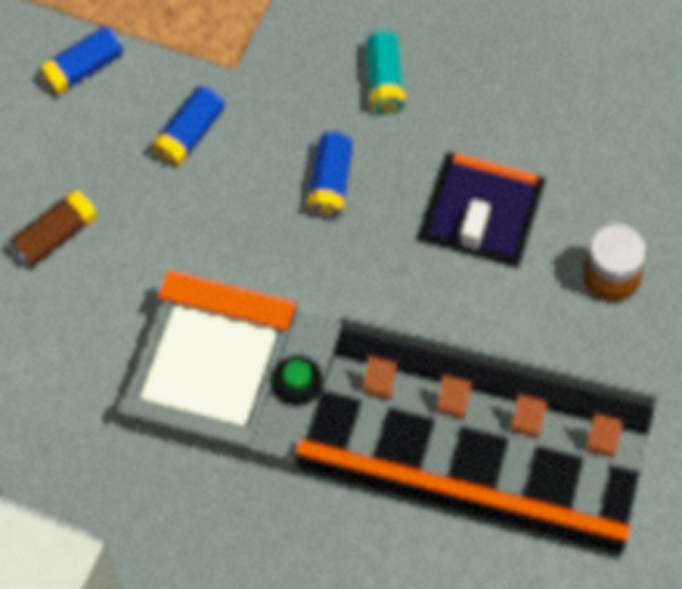

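```bash
cat >> h.py <<'E'
COL['copper']=((4,90,90),(14,185,255))
def tri(uvt,uvs,p0=(.6,0,.04)):
    r=least_squares(lambda p:np.r_[proj("top",p)[0]-uvt,proj("scene",p)[0]-uvs],p0)
    return r.x,np.abs(r.fun).max()
def up(im,k=4): return cv2.resize(im,None,fx=k,fy=k,interpolation=cv2.INTER_CUBIC)
def upblob(im,roi,col,amin=150,k=4):
    x0,y0,x1,y1=roi;m=cv2.inRange(cv2.cvtColor(up(im[y0:y1,x0:x1],k),cv2.COLOR_BGR2HSV),*map(np.array,COL[col]))
    n,l,s,c=cv2.connectedComponentsWithStats(m);o=[]
    for i in range(1,n):
        if s[i][4]<amin: continue
        pts=np.argwhere(l==i)[:,::-1].astype(np.float32)
        f=lambda p:(p+.5)/k-.5+np.array([x0,y0])
        o.append((f(c[i]),s[i][4]/k/k,f(cv2.boxPoints(cv2.minAreaRect(pts)))))
    return sorted(o,key=lambda b:b[0][0])
E
python3 - <<'E'
from h import *
np.set_printoptions(precision=4,suppress=True)
T=cv2.imread("pics/top0.png");S=cv2.imread("pics/scene0.png")
rt=(205,140,375,205);rs=(220,270,410,385)
ct=upblob(T,rt,'copper',60);cs=upblob(S,rs,'copper',150)
for b in ct:print("ct",b[0],b[1])
for b in cs:print("cs",b[0],b[1])
g=upblob(T,rt,'green')[0],upblob(S,rs,'green')[0]
print("lamp",tri(g[0][0],g[1][0]))
for n,I,r in(("top",T,rt),("scene",S,rs)):
  for b in upblob(I,r,'orange',1000):
    print(n,b[0],b[1])
    for c in b[2]: print("   ",c,unproj(n,c,.0395),unproj(n,c,.045))
E
```

```text
ct [228.3151 181.0635] 30.0
ct [249.3346 179.4809] 28.625
ct [258.8644 150.0564] 111.8125
ct [270.3103 177.8297] 29.6875
ct [291.2964 176.0992] 28.4375
ct [339.7218 181.6222] 66.8125
cs [262.551  290.8012] 95.0
cs [305.4702 341.0105] 9.6875
cs [311.9031 316.299 ] 114.5
cs [329.3655 347.3006] 9.875
cs [335.7968 322.3914] 118.125
cs [353.7707 353.6945] 9.4375
cs [359.9478 328.6192] 119.125
cs [378.2665 360.2351] 9.9375
cs [384.4081 334.8747] 118.9375
cs [392.039  286.1408] 19.8125
lamp (array([ 0.6346, -0.0082,  0.0502]), np.float64(0.4027941895043341))
top [259.3626 152.5515] 336.5625
    [214.9851 154.135 ] [0.6639 0.2409 0.0395] [0.6623 0.2397 0.045 ]
    [303.2075 147.0417] [0.6881 0.0141 0.0395] [0.6864 0.0139 0.045 ]
    [303.5361 151.1284] [0.6772 0.013  0.0395] [0.6756 0.0128 0.045 ]
    [215.3137 158.2216] [0.6531 0.2396 0.0395] [0.6516 0.2383 0.045 ]
top [339.3253 181.9909] 265.75
    [320.6331 179.4316] [ 0.6037 -0.0327  0.0395] [ 0.6024 -0.0327  0.045 ]
    [357.4359 176.6223] [ 0.6132 -0.1272  0.0395] [ 0.6119 -0.1267  0.045 ]
    [358.0239 184.3255] [ 0.5931 -0.1289  0.0395] [ 0.5918 -0.1284  0.045 ]
    [321.2212 187.1348] [ 0.5836 -0.0346  0.0395] [ 0.5824 -0.0346  0.045 ]
scene [262.7707 291.5759] 346.6875
    [240.7864 290.4694] [ 0.6115 -0.1259  0.0395] [ 0.6138 -0.1242  0.045 ]
    [242.8661 282.2117] [ 0.591  -0.1305  0.0395] [ 0.5934 -0.1287  0.045 ]
    [284.4281 292.6791] [ 0.5806 -0.0333  0.0395] [ 0.583 -0.032  0.045]
    [282.3483 300.9368] [ 0.6009 -0.0296  0.0395] [ 0.6033 -0.0283  0.045 ]
scene [338.8265 352.5878] 561.375
    [284.9119 341.1347] [0.6855 0.0127 0.0395] [0.6874 0.0138 0.045 ]
    [286.34   335.7079] [0.6731 0.0107 0.0395] [0.6751 0.0118 0.045 ]
    [392.4152 363.6224] [0.6487 0.2408 0.0395] [0.6508 0.2408 0.045 ]
    [390.987  369.0492] [0.661  0.2416 0.0395] [0.663  0.2416 0.045 ]
```

```bash
cat >> h.py <<'E'
YAW=0.1065;XA=np.array([np.cos(YAW),np.sin(YAW),0]);YA=np.array([-np.sin(YAW),np.cos(YAW),0])
def cells(T,S):
    out=[]
    for n,I in(("top",T),("scene",S)):
        # yellow with blue 
        roi=(300,205,470,310) if n=="top" else (150,190,345,300)
        bl=[b for b in upblob(I,roi,'blue',900)];ye=upblob(I,roi,'yellow',200)
        for b in bl:
            y=min(ye,key=lambda y:np.hypot(*(y[0]-b[0])))
            B=unproj(n,b[0],.018);Y=unproj(n,y[0],.018);d=(Y-B);L=np.linalg.norm(d)
            out.append((n,(B+d/L*.0045).round(4)[:2],round(float(np.degrees(np.arctan2(d[1],d[0]))),1),round(L,4)))
    return out
def tool(yaw,tilt=0):
    "tool pointing down; object axis at world yaw, its + end raised by tilt; jaws across it"
    # tool x=down, tool z=jaw=perp to axis, tool y = z x x
    a=np.array([np.cos(yaw),np.sin(yaw),0]);x=np.array([0,0,-1.]);best=None
    for s in(1,-1):
        z=s*np.array([-a[1],a[0],0]);M=R.from_matrix(np.c_[x,np.cross(z,x),z])
        M=R.from_rotvec(-tilt*np.cross([0,0,1],a))*M
        e=(pose()[1].inv()*M).magnitude()
        if best is None or e<best[0]: best=(e,M)
    return best[1]
def plan(wps,p=None,Q=None):
    "wps: list of (pos,R,rows,grip)"
    if p is None: p,Q=pose()
    rows=[]
    for P,M,n,g in wps:
        P=np.asarray(P,float);rv=(Q.inv()*M).as_rotvec()/n;d=(P-p)/n
        for i in range(n):
            t=Q.inv().apply(d)*100
            rows.append([*(float(v) for v in t.round(2)),*(float(v) for v in rv.round(3)),g]);Q=Q*R.from_rotvec(rv)
        p,Q=P,M
        print("mm/row",round(np.linalg.norm(d)*1000,1),"deg/row",round(np.degrees(np.linalg.norm(rv)),2))
    print(len(rows));print(str(rows).replace(" ",""))
E
python3 - <<'E'
from h import *
np.set_printoptions(precision=4,suppress=True)
T=cv2.imread("pics/top0.png");S=cv2.imread("pics/scene0.png")
t=np.array([b[0] for b in upblob(T,(205,165,300,190),'copper',60)][:4]);s=np.array([b[0] for b in upblob(S,(220,300,410,345),'copper',800)])[::-1]
for k,y in enumerate((.157,.103,.049,-.005)):
    a=unproj("top",t[k],.037);b=unproj("scene",s[k],.030)
    print("leaf",a@XA,a@YA-y,b@XA,b@YA-y)
C=cells(T,S)
for c in C:print(c)
p,Q=pose();print(Q.as_matrix())
x,y=C[0][1];M=tool(np.radians(C[0][2]))
plan([((x,y,.12),M,14,6.0),((x,y,.05),M,3,6.0)])
E
```

```text
leaf 0.6128911991758687 -0.017226603273529012 0.608352938988567 -0.01576927976527487
leaf 0.612524513377609 -0.01720424679386233 0.608380971302193 -0.016056840808871098
leaf 0.6123458461524722 -0.017172292821204305 0.6082914967509937 -0.01628740920479245
leaf 0.6123725129381568 -0.01727480630508507 0.608360632933317 -0.016497353533326906
('top', array([ 0.4599, -0.0579]), 14.7, np.float64(0.0325))
('top', array([ 0.4598, -0.1774]), -9.7, np.float64(0.0328))
('top', array([ 0.4354, -0.2828]), -30.5, np.float64(0.0329))
('scene', array([ 0.4331, -0.2781]), -29.6, np.float64(0.0336))
('scene', array([ 0.455 , -0.1742]), -10.2, np.float64(0.0347))
('scene', array([ 0.4536, -0.0578]), 13.9, np.float64(0.0339))
[[-0.0003  0.9335  0.3587]
 [ 0.0013  0.3587 -0.9335]
 [-1.      0.0002 -0.0013]]
mm/row 37.0 deg/row 0.45
mm/row 23.3 deg/row 0.0
17
[[0.63,2.92,-2.18,0.008,-0.0,-0.0,6.0],[0.63,2.9,-2.21,0.008,-0.0,-0.0,6.0],[0.63,2.88,-2.23,0.008,-0.0,-0.0,6.0],[0.63,2.87,-2.25,0.008,-0.0,-0.0,6.0],[0.63,2.85,-2.27,0.008,-0.0,-0.0,6.0],[0.63,2.83,-2.3,0.008,-0.0,-0.0,6.0],[0.63,2.81,-2.32,0.008,-0.0,-0.0,6.0],[0.63,2.79,-2.34,0.008,-0.0,-0.0,6.0],[0.63,2.77,-2.36,0.008,-0.0,-0.0,6.0],[0.63,2.76,-2.38,0.008,-0.0,-0.0,6.0],[0.63,2.74,-2.41,0.008,-0.0,-0.0,6.0],[0.63,2.72,-2.43,0.008,-0.0,-0.0,6.0],[0.63,2.7,-2.45,0.008,-0.0,-0.0,6.0],[0.63,2.68,-2.47,0.008,-0.0,-0.0,6.0],[2.33,0.0,0.0,0.0,0.0,0.0,6.0],[2.33,0.0,0.0,0.0,0.0,0.0,6.0],[2.33,0.0,0.0,0.0,0.0,0.0,6.0]]
```

Request:
apply_moves:
  series:
    - [0.63, 2.92, -2.18, 0.008, 0, 0, 6.0]
    - [0.63, 2.9, -2.21, 0.008, 0, 0, 6.0]
    - [0.63, 2.88, -2.23, 0.008, 0, 0, 6.0]
    - [0.63, 2.87, -2.25, 0.008, 0, 0, 6.0]
    - [0.63, 2.85, -2.27, 0.008, 0, 0, 6.0]
    - [0.63, 2.83, -2.3, 0.008, 0, 0, 6.0]
    - [0.63, 2.81, -2.32, 0.008, 0, 0, 6.0]
    - [0.63, 2.79, -2.34, 0.008, 0, 0, 6.0]
    - [0.63, 2.77, -2.36, 0.008, 0, 0, 6.0]
    - [0.63, 2.76, -2.38, 0.008, 0, 0, 6.0]

```text
time: 0.93
position: [0.3861, -0.1745, 0.1399]
orientation: [0.562, 0.428, 0.563, -0.429]
force: [1.5, -0.3, 0.0]
opening: 0.701
```

Request:
apply_moves:
  series:
    - [0.63, 2.74, -2.41, 0.008, 0, 0, 6.0]
    - [0.63, 2.72, -2.43, 0.008, 0, 0, 6.0]
    - [0.63, 2.7, -2.45, 0.008, 0, 0, 6.0]
    - [0.63, 2.68, -2.47, 0.008, 0, 0, 6.0]
    - [0, 0, 0, 0, 0, 0, 6.0]

```text
time: 1.35
position: [0.4698, -0.0401, 0.1117]
orientation: [0.555, 0.436, 0.558, -0.437]
force: [-0.6, 0.3, -0.3]
opening: 0.701
```

Run:
```python
from h import *
T=bot.grab_frame("top");S=bot.grab_frame("scene")
cv2.imwrite("pics/a.png",np.hstack([up(T[170:300,250:390],3),up(S[170:300,230:370],3)]))
for c in cells(T,S):print(c)
M=tool(np.radians(14.4));x,y=.4575,-.0579;print(pose()[0])
plan([((x,y,.06),M,4,5.0),((x,y,.0045),M,5,5.0)])
```

```text
('top', array([ 0.4502, -0.0647]), -72.3, np.float64(0.1282))
('top', array([ 0.4595, -0.1774]), -10.2, np.float64(0.0333))
('top', array([ 0.4354, -0.2825]), -29.9, np.float64(0.033))
('scene', array([ 0.4329, -0.278 ]), -29.8, np.float64(0.0332))
('scene', array([ 0.4554, -0.1742]), -10.2, np.float64(0.0347))
('scene', array([ 0.4535, -0.0576]), 13.5, np.float64(0.034))
[ 0.4679349  -0.04350589  0.11215445]
mm/row 13.8 deg/row 0.18
mm/row 11.1 deg/row 0.0
9
[[1.3,-0.33,0.29,-0.003,-0.001,0.001,5.0],[1.3,-0.33,0.29,-0.003,-0.001,0.001,5.0],[1.3,-0.34,0.29,-0.003,-0.001,0.001,5.0],[1.3,-0.34,0.29,-0.003,-0.001,0.001,5.0],[1.11,-0.0,-0.0,0.0,0.0,0.0,5.0],[1.11,-0.0,-0.0,0.0,0.0,0.0,5.0],[1.11,-0.0,-0.0,0.0,0.0,0.0,5.0],[1.11,-0.0,-0.0,0.0,0.0,0.0,5.0],[1.11,-0.0,-0.0,0.0,0.0,0.0,5.0]]
```

Request:
apply_moves:
  series:
    - [1.3, -0.33, 0.29, -0.003, 0, 0, 5.0]
    - [1.3, -0.33, 0.29, -0.003, 0, 0, 5.0]
    - [1.3, -0.33, 0.29, -0.003, 0, 0, 5.0]
    - [1.3, -0.33, 0.29, -0.003, 0, 0, 5.0]
    - [0, 0, 0, 0, 0, 0, 5.0]
    - [0, 0, 0, 0, 0, 0, 5.0]

```text
time: 1.95
position: [0.4551, -0.064, 0.0598]
orientation: [0.557, 0.433, 0.559, -0.436]
force: [1.2, -0.9, -0.2]
opening: 0.584
```

Request:
apply_moves:
  series:
    - [1.0, 0.19, -0.26, 0, 0, 0, 5.0]
    - [1.0, 0.19, -0.26, 0, 0, 0, 5.0]
    - [1.0, 0, 0, 0, 0, 0, 5.0]
    - [1.0, 0, 0, 0, 0, 0, 5.0]
    - [0.8, 0, 0, 0, 0, 0, 5.0]
    - [0.3, 0, 0, 0, 0, 0, 5.0]
    - [0, 0, 0, 0, 0, 0, 5.0]
    - [0, 0, 0, 0, 0, 0, 5.0]
  squeeze: 60

```text
time: 2.62
position: [0.4597, -0.0587, 0.0067]
orientation: [0.558, 0.435, 0.557, -0.436]
force: [-0.3, -0.3, 0.4]
opening: 0.585
```

Request:
apply_moves:
  series:
    - [0.2, -0.05, 0, 0, 0, 0, 5.0]
    - [0, 0, 0, 0, 0, 0, 2.0]
    - [0, 0, 0, 0, 0, 0, 2.0]
    - [0, 0, 0, 0, 0, 0, 2.0]
    - [0, 0, 0, 0, 0, 0, 2.0]
    - [0, 0, 0, 0, 0, 0, 2.0]

```text
time: 3.12
position: [0.4605, -0.059, 0.0061]
orientation: [0.559, 0.435, 0.555, -0.435]
force: [0.1, -0.4, 0.1]
opening: 0.234
```

Run:
```python
from h import *
T=bot.grab_frame("top");S=bot.grab_frame("scene")
cv2.imwrite("pics/a1.png",np.hstack([up(T[170:300,250:390],3)[:390],up(S[190:320,230:360],3)]))
for c in cells(T,S):print(c)
p=pose()[0];print(p,proj("top",p),proj("scene",p),bot.state()["opening"])
```

```text
('top', array([ 0.4602, -0.1775]), -10.3, np.float64(0.0326))
('top', array([ 0.4357, -0.2828]), -30.6, np.float64(0.0326))
('scene', array([ 0.4331, -0.278 ]), -30.6, np.float64(0.0333))
('scene', array([ 0.4557, -0.1744]), -10.2, np.float64(0.0341))
('scene', array([ 0.4566, -0.0599]), 19.6, np.float64(0.0316))
[ 0.46048311 -0.05904613  0.0060237 ] [[329.47672287 236.49381103]] [[294.88952057 253.19270695]] 0.23650574066574867
```

View pics/a1.png

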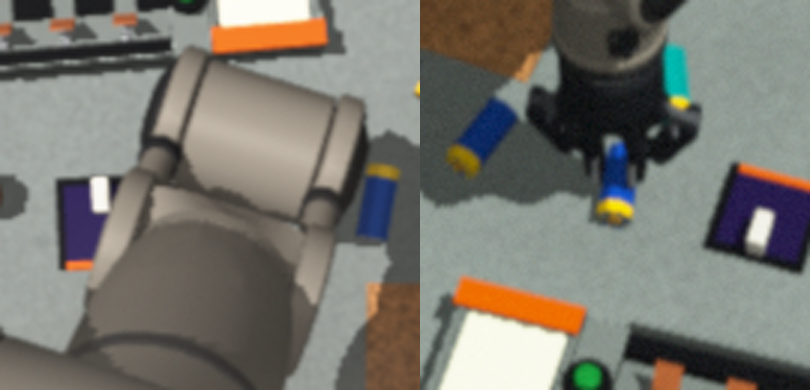

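Request:
apply_moves:
  series:
    - [0, 0, 0, 0, 0, 0, 4.5]
    - [0, 0, 0, 0, 0, 0, 4.5]
    - [0, 0, 0, 0, 0, 0, 4.5]
    - [0.3, 0, 0, 0, 0, 0, 4.5]
    - [0.1, 0, 0, 0, 0, 0, 4.5]
    - [0, 0, 0, 0, 0, 0, 4.5]

```text
time: 3.72
position: [0.4606, -0.0591, 0.0017]
orientation: [0.559, 0.435, 0.555, -0.435]
force: [0.8, 0.7, -0.3]
opening: 0.525
```

Request:
apply_moves:
  series:
    - [0, 0, 0, 0, 0, 0, 1.5]
    - [0, 0, 0, 0, 0, 0, 1.5]
    - [0, 0, 0, 0, 0, 0, 1.5]
    - [0, 0, 0, 0, 0, 0, 1.5]
    - [0, 0, 0, 0, 0, 0, 1.5]
    - [0, 0, 0, 0, 0, 0, 1.5]

```text
time: 4.22
position: [0.4605, -0.0591, 0.0015]
orientation: [0.559, 0.435, 0.555, -0.435]
force: [-0.2, 0.3, -0.7]
opening: 0.175
```

Run:
```python
from h import *
S=bot.grab_frame("scene")
cv2.imwrite("pics/a2.png",up(S[200:290,250:340],6))
for k in 'blue','yellow': print([ (b[0],b[1]) for b in upblob(S,(270,220,320,275),k,100)])
print(bot.state()["opening"])
```

```text
[(array([295.13742572, 247.57408158]), np.float64(115.6875))]
[(array([294.46546693, 259.23459792]), np.float64(48.1875)), (array([316.01609589, 224.39349315]), np.float64(22.8125))]
0.17844347635406776
```

View pics/a2.png

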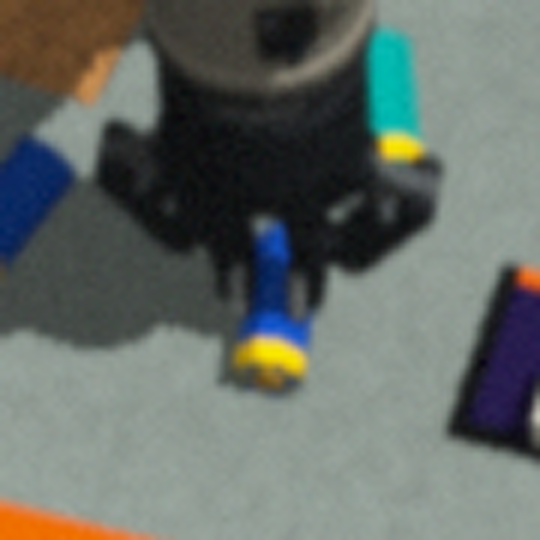

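Request:
apply_moves:
  series:
    - [0, 0, 0, 0, 0, 0, 0]
    - [0, 0, 0, 0, 0, 0, 0]
    - [0, 0, 0, 0, 0, 0, 0]
    - [0, 0, 0, 0, 0, 0, 0]
    - [0, 0, 0, 0, 0, 0, 0]
    - [0, 0, 0, 0, 0, 0, 0]

```text
time: 4.77
position: [0.4605, -0.0591, 0.0018]
orientation: [0.559, 0.435, 0.555, -0.435]
force: [0.6, -0.7, 0.4]
opening: 0.081
```

Request:
apply_moves:
  series:
    - [-0.5, 0, 0, 0, 0, 0, 0]
    - [-1.0, 0, 0, 0, 0, 0, 0]
    - [-1.5, 0, 0, 0, 0, 0, 0]
    - [-1.5, 0, 0, 0, 0, 0, 0]
    - [0, 0, 0, 0, 0, 0, 0]
    - [0, 0, 0, 0, 0, 0, 0]

```text
time: 5.27
position: [0.4592, -0.0586, 0.0483]
orientation: [0.558, 0.435, 0.556, -0.436]
force: [-0.3, 0.3, -1.6]
opening: 0.085
```

Run:
```python
from h import *
S=bot.grab_frame("scene")
cv2.imwrite("pics/a3.png",up(S[190:290,250:350],6))
for k in 'blue','yellow': print([ (b[0],b[1]) for b in upblob(S,(270,220,320,275),k,100)])
s=bot.state();print(s["opening"],s["position"],s["force"])
```

```text
[(array([294.99236641, 238.19141221]), np.float64(81.875))]
[(array([293.49339968, 249.82950853]), np.float64(76.9375))]
0.08028152283861911 [ 0.45939348 -0.05866314  0.04830215] [1.02697722 0.80091925 0.49446705]
```

View pics/a3.png

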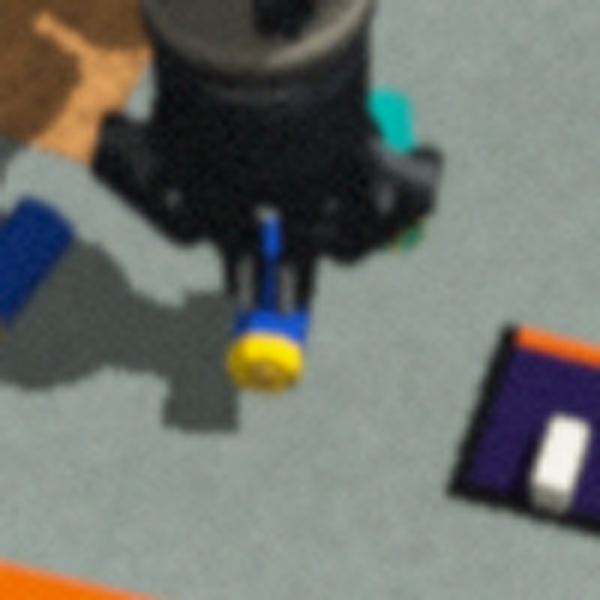

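Run:
```python
from h import *
p,Q=pose()
for dz in(0,.0125,.025): print(dz,proj("scene",p-Q.apply([dz,0,0])), [proj("scene",p-Q.apply([dz,0,0])+Q.apply([0,0.011,s*.0035])).round(1) for s in(1,-1)])
# cell candidates: axis height offset above TCP
for h in (-.02,-.01,0,.011):
    a=Q.apply([0,1,0]);c=p+[0,0,h]
    print(h,proj("scene",c+a*.0325).round(1),"end centre plus", proj("scene",c-a*.0325).round(1))
print(Q.apply([0,1,0]),Q.apply([0,0,1]))
```

```text
0 [[294.73268021 243.75130028]] [array([[292.5, 247.6]]), array([[295.5, 248. ]])]
0.0125 [[294.60058512 240.95673477]] [array([[292.4, 244.8]]), array([[295.4, 245.2]])]
0.025 [[294.46634152 238.11671583]] [array([[292.2, 242. ]]), array([[295.3, 242.4]])]
-0.02 [[292.9 260. ]] end centre plus [[297.  236.5]]
-0.01 [[292.7 257.9]] end centre plus [[296.9 234.3]]
0 [[292.6 255.8]] end centre plus [[296.8 232. ]]
0.011 [[292.5 253.4]] end centre plus [[296.7 229.5]]
[9.70284634e-01 2.41965653e-01 5.92447478e-04] [ 0.24196325 -0.97028163  0.0027111 ]
```

```bash
cat >> h.py <<'E'
def cam(n): V=INF[n]["view"];return -V[:3,:3].T@V[:3,3]
def cellcent(n,c,ax,b=.0235,zr=None):
    "predicted blue & yellow(+end face) centroids, cell centre c, unit axis ax"
    ax=np.asarray(ax)/np.linalg.norm(ax);e1=np.cross([0,0,1],ax);e1/=np.linalg.norm(e1);e2=np.cross(ax,e1);C=cam(n)
    acc={'b':[],'y':[]};w=.026*np.tan(np.pi/8)
    def add(k,pt,nm,A):
        v=C-pt;f=nm@v/np.linalg.norm(v)
        if f>0: acc[k].append((f*A,pt))
    for i in range(8):
        nm=np.cos(i*np.pi/4)*e1+np.sin(i*np.pi/4)*e2
        for k,l,h in(('b',-.0325,b),('y',b,.0325)): add(k,c+nm*.013+ax*(l+h)/2,nm,w*(h-l))
    add('y',c+ax*.0325,ax,.00056-np.pi*.007**2)
    f=lambda L:proj(n,sum(a*p for a,p in L)/sum(a for a,p in L))[0]
    return f(acc['b']),f(acc['y'])
def fitcells(T,S):
    rt=(300,205,470,310);rs=(150,190,345,300);out=[]
    D={n:(upblob(I,r,'blue',900),upblob(I,r,'yellow',200)) for n,I,r in(("top",T,rt),("scene",S,rs))}
    for b in D["top"][0]:
        B=unproj("top",b[0],.018)
        bs=min(D["scene"][0],key=lambda q:np.hypot(*(unproj("scene",q[0],.018)-B)[:2]))
        ob=[b[0],min(D["top"][1],key=lambda q:np.hypot(*(q[0]-b[0])))[0],bs[0],min(D["scene"][1],key=lambda q:np.hypot(*(q[0]-bs[0])))[0]]
        def res(p):
            a=np.array([np.cos(p[2]),np.sin(p[2]),0]);c=np.array([p[0],p[1],.013])
            return np.concatenate([np.r_[cellcent(n,c,a)] for n in("top","scene")])-np.concatenate(ob)
        r=least_squares(res,[B[0],B[1],0],x_scale=[.01,.01,.1])
        out.append((r.x.round(4),r.fun.round(1)))
    return out
E
python3 - <<'E'
from h import *
for r in fitcells(cv2.imread("pics/top0.png"),cv2.imread("pics/scene0.png")):print(*r,np.degrees(r[0][2]))
S=bot.grab_frame("scene");p,Q=pose();ax=Q.apply([0,1,0]);y=upblob(S,(270,230,320,265),'yellow',400);print([b[0] for b in y],p)
for d in(-.004,-.002,0,.002): print(d,cellcent("scene",p+[0,0,.0115]+d*ax,ax)[1])
E
```

```text
[ 0.4572 -0.0579  0.2458] [-0.1  0.8 -0.   0.8 -0.2  0.1 -0.4  1.4] 14.083302604315634
[ 0.4575 -0.1771 -0.1716] [-0.3  0.6 -0.3  0.6 -0.3  0.3 -0.6  0.7] -9.831955764444928
[ 0.4332 -0.282  -0.5224] [-0.3  0.4 -0.5  0.4 -0.4  0.2 -0.6  0.3] -29.931315217634204
[array([294.07375549, 248.36621523])] [ 0.45905687 -0.05856916  0.04784765]
-0.004 [293.16631403 249.75581572]
-0.002 [293.03365418 250.50374739]
0 [292.90078915 251.25283565]
0.002 [292.76771844 252.00308321]
```

```bash
cat >> h.py <<'E'
OX,OY=.635,-.0168;BX=.6455
BAYY=(.157,.103,.049,-.005)
Z=np.array([0,0,1.])
def bay(i,xf,h,tilt,d=-.003,ht=.0115):
    "TCP pose for a held cell with flat-end bottom corner at xf,h (m) rel bay point/floor; d: cell centre rel TCP along its axis, ht: cell axis above TCP"
    t=np.radians(tilt);o=XA*BX+YA*(OY+BAYY[i]);ax=XA*np.cos(t)+Z*np.sin(t);u=-XA*np.sin(t)+Z*np.cos(t)
    c=o+XA*xf+Z*(.012+h)+ax*.0325+u*.013
    return c-d*ax-u*ht, tool(YAW,t)
def rel(i,d=-.003,ht=.0115):
    p,Q=pose();ax=Q.apply([0,1,0]);ax=ax*np.sign(ax@XA);u=-Q.apply([1,0,0]);o=XA*BX+YA*(OY+BAYY[i])+Z*.012
    c=p+d*ax+u*ht-ax*.0325-u*.013-o
    print("corner xf,y,h mm",(c@XA*1e3).round(1),(c@YA*1e3).round(1),(c[2]*1e3).round(1),"tilt",np.degrees(np.arcsin(ax[2])).round(1),"yawerr",np.degrees(np.arctan2(ax@YA,ax@XA)).round(1),"F",bot.state()["force"].round(1),"open",round(bot.state()["opening"],3))
E
python3 - <<'E'
from h import *
p,Q=pose();A=bay(3,-.031,.06,13)
m=(p+A[0])/2;m[2]=.12
plan([(m,tool(YAW,.1),5,0),(*A,5,0)])
E
```

```text
mm/row 26.0 deg/row 1.95
mm/row 22.9 deg/row 1.45
10
[[-1.44,2.08,-0.57,0.028,-0.001,0.02,0],[-1.4,2.1,-0.62,0.028,-0.001,0.02,0],[-1.36,2.1,-0.68,0.028,-0.001,0.02,0],[-1.32,2.11,-0.74,0.028,-0.001,0.02,0],[-1.28,2.12,-0.8,0.028,-0.001,0.02,0],[0.97,1.9,-0.85,0.0,0.0,0.025,0],[1.01,1.87,-0.85,0.0,0.0,0.025,0],[1.06,1.85,-0.85,0.0,0.0,0.025,0],[1.11,1.82,-0.85,0.0,0.0,0.025,0],[1.15,1.79,-0.85,0.0,0.0,0.025,0]]
```

Request:
apply_moves:
  series:
    - [-1.44, 2.08, -0.57, 0.028, 0, 0.02, 0]
    - [-1.4, 2.1, -0.62, 0.028, 0, 0.02, 0]
    - [-1.36, 2.1, -0.68, 0.028, 0, 0.02, 0]
    - [-1.32, 2.11, -0.74, 0.028, 0, 0.02, 0]
    - [-1.28, 2.12, -0.8, 0.028, 0, 0.02, 0]
    - [0.97, 1.9, -0.85, 0, 0, 0.025, 0]
    - [1.01, 1.87, -0.85, 0, 0, 0.025, 0]
    - [1.06, 1.85, -0.85, 0, 0, 0.025, 0]
    - [1.11, 1.82, -0.85, 0, 0, 0.025, 0]
    - [0, 0, 0, 0, 0, 0, 0]

```text
time: 6.2
position: [0.6313, 0.0407, 0.0803]
orientation: [0.563, 0.527, 0.478, -0.421]
force: [-2.1, 0.0, -1.3]
opening: 0.081
```

Run:
```python
from h import *
rel(3)
S=bot.grab_frame("scene");p,Q=pose();ax=Q.apply([0,1,0]);u=-Q.apply([1,0,0])
print([(b[0],b[1]) for b in upblob(S,(270,250,370,345),'yellow',300)])
for d in(-.005,-.002,0): print(d,cellcent("scene",p+u*.0115+d*ax,ax)[1])
cv2.imwrite("pics/b1.png",up(S[240:370,260:390],5))
plan([(*bay(3,-.031,.026,13),5,0)])
```

```text
corner xf,y,h mm -48.0 -4.3 60.0 tilt 11.1 yawerr -0.8 F [-2.1  0.  -1.3] open 0.081
[(array([304.43349754, 320.75862069]), np.float64(76.125))]
-0.005 [303.56480586 320.54750723]
-0.002 [303.14532741 321.70624487]
0 [302.86491147 322.48084585]
mm/row 7.6 deg/row 0.46
5
[[0.72,0.23,-0.1,-0.003,-0.002,0.007,0],[0.72,0.22,-0.1,-0.003,-0.002,0.007,0],[0.72,0.22,-0.1,-0.003,-0.002,0.007,0],[0.72,0.21,-0.1,-0.003,-0.002,0.007,0],[0.72,0.21,-0.11,-0.003,-0.002,0.007,0]]
```

View pics/b1.png

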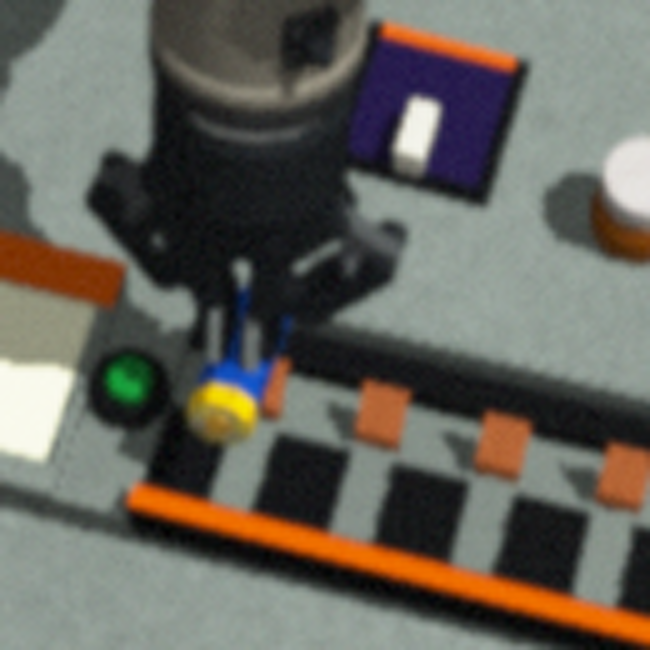

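Request:
apply_moves:
  series:
    - [0.72, 0.23, -0.1, -0.003, -0.002, 0.007, 0]
    - [0.72, 0.22, -0.1, -0.003, -0.002, 0.007, 0]
    - [0.72, 0.22, -0.1, -0.003, -0.002, 0.007, 0]
    - [0.72, 0.21, -0.1, -0.003, -0.002, 0.007, 0]
    - [0.6, 0.2, -0.1, -0.003, -0.002, 0.007, 0]
    - [0, 0, 0, 0, 0, 0, 0]
    - [0, 0, 0, 0, 0, 0, 0]

```text
time: 6.83
position: [0.6451, 0.0458, 0.0428]
orientation: [0.576, 0.527, 0.47, -0.412]
force: [-1.0, 0.8, -0.9]
opening: 0.084
```

Run:
```python
from h import *
rel(3)
S=bot.grab_frame("scene");p,Q=pose();ax=Q.apply([0,1,0]);u=-Q.apply([1,0,0])
print([(b[0],b[1]) for b in upblob(S,(270,250,370,345),'yellow',300)],cellcent("scene",p+u*.0115-.003*ax,ax)[1], "gap pt",proj("scene",p+u*.028+ax*.008))
c=S[240:370,260:390];cv2.imwrite("pics/b2.png",up(c,5))
plan([(*bay(3,-.037,.022,13),3,0),(*bay(3,-.037,.002,13),4,0)])
```

```text
corner xf,y,h mm -33.5 -1.3 21.5 tilt 12.7 yawerr 0.1 F [-1.   0.8 -0.9] open 0.084
[(array([304.36164466, 335.16851741]), np.float64(104.125))] [303.63974781 335.25404508] gap pt [[306.12695885 324.67242361]]
mm/row 1.2 deg/row 0.11
mm/row 5.0 deg/row 0.0
7
[[-0.05,-0.11,-0.04,0.0,0.001,0.002,0],[-0.05,-0.11,-0.04,0.0,0.001,0.002,0],[-0.05,-0.11,-0.04,0.0,0.001,0.002,0],[0.49,-0.11,-0.0,0.0,0.0,0.0,0],[0.49,-0.11,-0.0,0.0,0.0,0.0,0],[0.49,-0.11,-0.0,0.0,0.0,0.0,0],[0.49,-0.11,-0.0,0.0,0.0,0.0,0]]
```

Request:
apply_moves:
  series:
    - [-0.05, -0.11, -0.04, 0, 0.001, 0.002, 0]
    - [-0.05, -0.11, -0.04, 0, 0.001, 0.002, 0]
    - [-0.05, -0.11, -0.04, 0, 0.001, 0.002, 0]
    - [0.49, -0.11, 0, 0, 0, 0, 0]
    - [0.49, -0.11, 0, 0, 0, 0, 0]
    - [0.49, -0.11, 0, 0, 0, 0, 0]
    - [0.4, -0.11, 0, 0, 0, 0, 0]
    - [0, 0, 0, 0, 0, 0, 0]

```text
time: 7.55
position: [0.6404, 0.0453, 0.0304]
orientation: [0.578, 0.53, 0.468, -0.408]
force: [-1.8, -2.2, 5.0]
opening: 0.08
```

Run:
```python
from h import *
rel(3)
plan([(*bay(3,-.037,.001,13),2,0),(*bay(3,-.0395,.0005,0),6,0)])
```

```text
corner xf,y,h mm -38.1 -1.3 8.7 tilt 13.3 yawerr 0.1 F [-1.8 -2.2  5. ] open 0.08
mm/row 4.1 deg/row 0.17
mm/row 1.4 deg/row 2.17
8
[[0.4,-0.03,-0.06,0.001,0.001,-0.003,0],[0.4,-0.03,-0.06,0.001,0.001,-0.003,0],[0.13,-0.05,0.0,-0.0,0.0,-0.038,0],[0.13,-0.05,0.0,-0.0,0.0,-0.038,0],[0.14,-0.04,0.0,-0.0,0.0,-0.038,0],[0.14,-0.04,0.0,-0.0,0.0,-0.038,0],[0.14,-0.03,0.0,-0.0,0.0,-0.038,0],[0.14,-0.03,0.0,-0.0,0.0,-0.038,0]]
```

Run:
```python
from h import *
S=bot.grab_frame("scene");p,Q=pose();ax=Q.apply([0,1,0]);u=-Q.apply([1,0,0])
print([(b[0],b[1]) for b in upblob(S,(270,250,370,345),'yellow',300)],cellcent("scene",p+u*.0115-.003*ax,ax)[1])
rel(3);cv2.imwrite("pics/b3.png",up(S[280:370,270:360],6))
```

```text
[(array([306.33361601, 332.18368385]), np.float64(46.0625))] [304.25775237 335.40097151]
corner xf,y,h mm -37.9 -1.5 9.0 tilt 13.3 yawerr 0.1 F [-4.  -3.   6.8] open 0.08
```

View pics/b3.png

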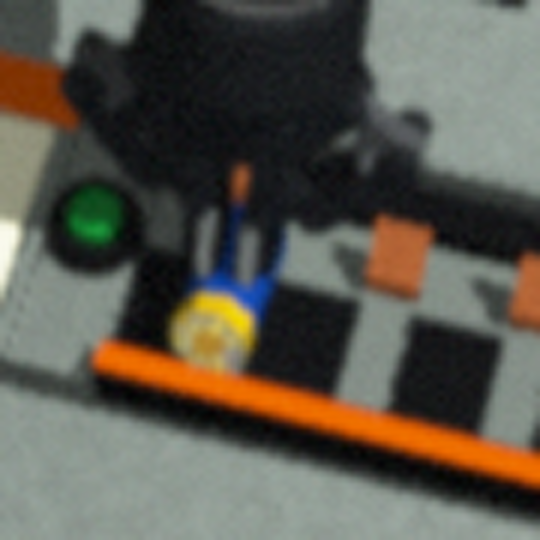

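Run:
```python
from h import *
p,Q=pose();ax=Q.apply([0,1,0]);u=-Q.apply([1,0,0])
for d in(-.006,-.003,0,.003,.006):
  c=p+u*.0115+ax*(d+.0325); print(d,"end centre",proj("scene",c),"top rim",proj("scene",c+u*.013),"bottom",proj("scene",c-u*.013))
o=XA*BX+YA*(OY-.005)+Z*.012
print("lip edge",proj("scene",o+XA*.0285+Z*.0275),proj("scene",o+XA*.0285+Z*.03), "ridge",proj("scene",o+XA*.036+Z*.033))
```

```text
-0.006 end centre [[303.96192677 336.29901159]] top rim [[304.28276755 332.744273  ]] bottom [[303.6459634  339.79971127]]
-0.003 end centre [[303.57872114 337.4228571 ]] top rim [[303.89713953 333.87082116]] bottom [[303.26515136 340.92080567]]
0 end centre [[303.19423263 338.55046494]] top rim [[303.51021053 335.0011699 ]] bottom [[302.88307417 342.04562458]]
0.003 end centre [[302.80845481 339.68185405]] top rim [[303.12197396 336.1353385 ]] bottom [[302.49972554 343.17418658]]
0.006 end centre [[302.42138116 340.81704346]] top rim [[302.73242318 337.27334635]] bottom [[302.1150991  344.30651038]]
lip edge [[303.42877031 341.83786704]] [[303.41205297 341.40289607]] ridge [[302.40752083 344.10565679]]
```

Run:
```python
from h import *
BY=.0012
import h; h.OY+=BY
plan([(*bay(3,-.0385,.016,13),2,0),(*bay(3,-.0420,.012,13),2,0),(*bay(3,-.0420,.006,13),2,0)])
```

```text
mm/row 3.6 deg/row 0.18
mm/row 2.7 deg/row 0.0
mm/row 3.0 deg/row 0.0
6
[[-0.33,0.05,-0.13,0.001,0.001,-0.003,0],[-0.33,0.05,-0.13,0.001,0.001,-0.003,0],[0.16,-0.22,-0.0,0.0,0.0,0.0,0],[0.16,-0.22,-0.0,0.0,0.0,0.0,0],[0.29,-0.07,-0.0,0.0,0.0,0.0,0],[0.29,-0.07,-0.0,0.0,0.0,0.0,0]]
```

Request:
apply_moves:
  series:
    - [-0.33, 0.05, -0.13, 0, 0, -0.003, 0]
    - [-0.33, 0.05, -0.13, 0, 0, -0.003, 0]
    - [0.16, -0.22, 0, 0, 0, 0, 0]
    - [0.16, -0.22, 0, 0, 0, 0, 0]
    - [0.0, 0, 0, 0, 0, 0, 0]
    - [0, 0, 0, 0, 0, 0, 0]

```text
time: 8.1
position: [0.6399, 0.0473, 0.0357]
orientation: [0.579, 0.53, 0.466, -0.408]
force: [2.1, 0.5, 1.4]
opening: 0.082
```

Run:
```python
from h import *
rel(3)
```

```text
corner xf,y,h mm -38.3 0.7 13.9 tilt 13.5 yawerr 0.1 F [2.1 0.5 1.4] open 0.082
```

Request:
apply_moves:
  series:
    - [0.3, -0.07, 0, 0, 0, 0, 0]
    - [0.3, -0.07, 0, 0, 0, 0, 0]
    - [0.0, 0, 0, 0, 0, 0, 0]
    - [0, 0, 0, 0, 0, 0, 0]

```text
time: 8.43
position: [0.6396, 0.047, 0.0306]
orientation: [0.579, 0.53, 0.466, -0.408]
force: [0.4, 0.2, 3.3]
opening: 0.081
```

Run:
```python
from h import *
rel(3)
S=bot.grab_frame("scene");cv2.imwrite("pics/b4.png",up(S[280:370,270:360],6))
```

```text
corner xf,y,h mm -38.7 0.5 8.8 tilt 13.6 yawerr 0.1 F [0.4 0.2 3.3] open 0.081
```

Request:
apply_moves:
  series:
    - [-0.1, -0.25, 0, 0, 0, 0, 0]
    - [0.0, -0.25, 0, 0, 0, 0, 0]
    - [0.2, -0.05, 0, 0, 0, 0, 0]
    - [0.3, -0.05, 0, 0, 0, 0, 0]
    - [0.3, -0.05, 0, 0, 0, 0, 0]
    - [0, 0, 0, 0, 0, 0, 0]
    - [0, 0, 0, 0, 0, 0, 0]

```text
time: 9.07
position: [0.6403, 0.0466, 0.0243]
orientation: [0.582, 0.533, 0.462, -0.404]
force: [3.9, 0.7, 2.8]
opening: 0.083
```

Run:
```python
from h import *
rel(3)
p,Q=pose();ax=Q.apply([0,1,0]);u=-Q.apply([1,0,0])
c=p+u*.0115+ax*(-.003+.0325); print("end centre",proj("scene",c),"top rim",proj("scene",c+u*.013))
S=bot.grab_frame("scene");cv2.imwrite("pics/b5.png",up(S[280:370,270:360],6))
```

```text
corner xf,y,h mm -37.9 0.0 2.1 tilt 14.3 yawerr 0.1 F [3.9 0.7 2.8] open 0.083
end centre [[304.36924166 338.4620645 ]] top rim [[304.74086668 334.85663698]]
```

View pics/b5.png

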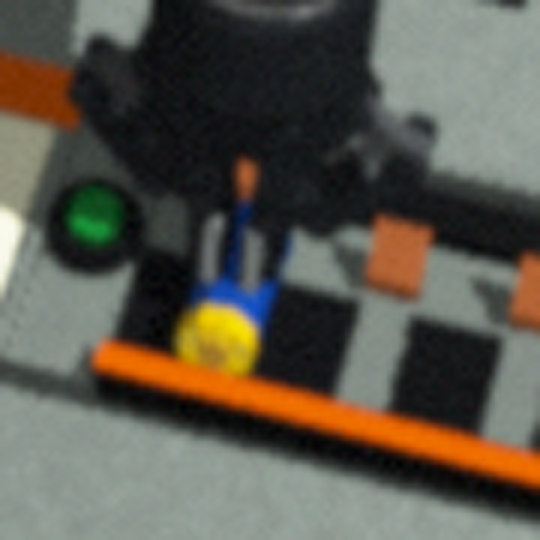

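```bash
sed -i 's/OX,OY=.635,-.0168/OX,OY=.635,-.0163/' h.py
python3 - <<'E'
from h import *
plan([(*bay(3,-.0405,.0005,7),4,0),(*bay(3,-.0410,.0005,-0.5),4,0)])
E
```

```text
mm/row 1.5 deg/row 1.82
mm/row 1.2 deg/row 1.87
8
[[0.13,-0.07,-0.01,0.0,0.001,-0.032,0],[0.14,-0.07,-0.01,0.0,0.001,-0.032,0],[0.14,-0.06,-0.01,0.0,0.001,-0.032,0],[0.14,-0.06,-0.01,0.0,0.001,-0.032,0],[0.11,-0.02,0.0,0.0,-0.0,-0.033,0],[0.12,-0.01,0.0,0.0,-0.0,-0.033,0],[0.12,-0.01,0.0,0.0,-0.0,-0.033,0],[0.12,-0.0,0.0,0.0,-0.0,-0.033,0]]
```

Request:
apply_moves:
  series:
    - [0.13, -0.09, 0, 0, 0, -0.032, 0]
    - [0.14, -0.09, 0, 0, 0, -0.032, 0]
    - [0.14, -0.07, 0, 0, 0, -0.032, 0]
    - [0.14, -0.06, 0, 0, 0, -0.032, 0]
    - [0.12, -0.05, 0, 0, 0, -0.033, 0]
    - [0.12, -0.05, 0, 0, 0, -0.033, 0]
    - [0.12, -0.03, 0, 0, 0, -0.033, 0]
    - [0.05, -0.03, 0, 0, 0, -0.033, 0]
    - [0, 0, 0, 0, 0, 0, 0]

```text
time: 9.87
position: [0.6387, 0.0465, 0.0155]
orientation: [0.523, 0.467, 0.528, -0.479]
force: [5.2, -0.4, 3.0]
opening: 0.078
```

Run:
```python
from h import *
rel(3)
plan([(*bay(3,-.0405,.000,0),3,0)])
```

```text
corner xf,y,h mm -41.0 -0.4 2.7 tilt -1.0 yawerr 0.0 F [ 5.2 -0.4  3. ] open 0.078
mm/row 0.7 deg/row 0.35
3
[[0.07,0.02,-0.01,0.0,0.002,0.006,0],[0.07,0.02,-0.01,0.0,0.002,0.006,0],[0.07,0.02,-0.01,0.0,0.002,0.006,0]]
```

Request:
apply_moves:
  series:
    - [0.15, 0, 0, 0, 0, 0.01, 0]
    - [0.1, 0, 0, 0, 0, 0, 0]
    - [0, 0, 0, 0, 0, 0, 0]
    - [0, 0, 0, 0, 0, 0, 1.5]
    - [0, 0, 0, 0, 0, 0, 2.5]
    - [0, 0, 0, 0, 0, 0, 3.8]
    - [0, 0, 0, 0, 0, 0, 3.8]
    - [0, 0, 0, 0, 0, 0, 3.8]
    - [0, 0, 0, 0, 0, 0, 3.8]

```text
time: 10.62
position: [0.6324, 0.0467, 0.0096]
orientation: [0.522, 0.466, 0.53, -0.479]
force: [-0.2, 0.4, -0.9]
opening: 0.446
```

Request:
apply_moves:
  series:
    - [-1, 0, 0, 0, 0, 0, 4]
    - [-2, 0, 0, 0, 0, 0, 4]
    - [-3, 0, 0, 0, 0, 0, 4]
    - [-3, 0, 0, 0, 0, 0, 4.5]
    - [-2, 0, 0, 0, 0, 0, 4.5]
    - [0, 0, 0, 0, 0, 0, 4.5]

```text
time: 11.12
position: [0.6326, 0.0474, 0.1243]
orientation: [0.52, 0.464, 0.532, -0.481]
force: [0.9, 1.3, 0.7]
opening: 0.53
```

Run:
```python
from h import *
S=bot.grab_frame("scene");T=bot.grab_frame("top");print(bot.state()["position"],bot.state()["force"])
print(fitcells(T,S) )
cv2.imwrite("pics/b6.png",np.hstack([up(S[280:370,270:360],4),up(T[130:220,250:340],4)]))
```

```text
[0.63080474 0.04745494 0.12038755] [ 0.60880754  0.59706212 -0.3402508 ]
[(array([ 0.458 , -0.1775, -0.1627]), array([-0.1,  0.6, -0.3,  0.5, -0.1,  0.1, -0.7,  0.7])), (array([ 0.4332, -0.282 , -0.5244]), array([-0.3,  0.5, -0.5,  0.4, -0.4,  0.2, -0.6,  0.3]))]
```

View pics/b6.png

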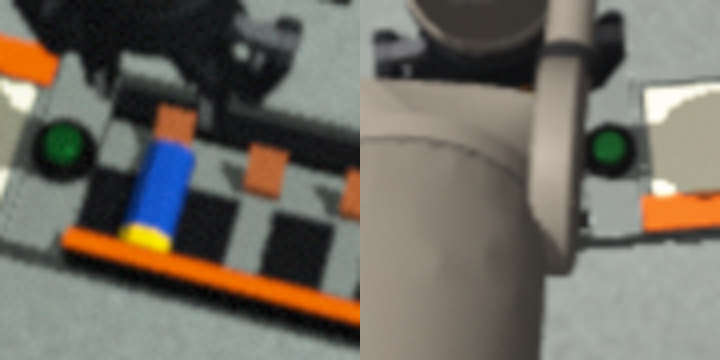

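Run:
```python
from h import *
S=bot.grab_frame("scene");b=upblob(S,(290,295,325,350),'blue',600)
print([(q[0],q[1]) for q in b])
for dx in(-.003,0,.003): print(dx,cellcent("scene",XA*(BX+dx)+YA*(OY-.005)+Z*.025,XA)[0])
M=tool(-.168)
plan([((.458,-.1773,.10),M,8,5.0),((.458,-.1773,.06),M,2,5.0)])
```

```text
[(array([309.99571362, 326.44155468]), np.float64(269.75))]
-0.003 [308.82230083 327.61787937]
0 [308.44392624 328.86356731]
0.003 [308.06464756 330.11223172]
mm/row 35.4 deg/row 1.99
mm/row 20.0 deg/row 0.0
10
[[0.33,-2.43,2.56,0.034,0.001,0.005,5.0],[0.32,-2.34,2.65,0.034,0.001,0.005,5.0],[0.3,-2.25,2.72,0.034,0.001,0.005,5.0],[0.29,-2.15,2.8,0.034,0.001,0.005,5.0],[0.28,-2.06,2.87,0.034,0.001,0.005,5.0],[0.27,-1.96,2.94,0.034,0.001,0.005,5.0],[0.26,-1.86,3.01,0.034,0.001,0.005,5.0],[0.24,-1.75,3.07,0.034,0.001,0.005,5.0],[2.0,0.0,0.0,0.0,0.0,0.0,5.0],[2.0,0.0,0.0,0.0,0.0,0.0,5.0]]
```

Request:
apply_moves:
  series:
    - [0.33, -2.43, 2.56, 0.034, 0, 0.005, 5.0]
    - [0.32, -2.34, 2.65, 0.034, 0, 0.005, 5.0]
    - [0.3, -2.25, 2.72, 0.034, 0, 0.005, 5.0]
    - [0.29, -2.15, 2.8, 0.034, 0, 0.005, 5.0]
    - [0.28, -2.06, 2.87, 0.034, 0, 0.005, 5.0]
    - [0.27, -1.96, 2.94, 0.034, 0, 0.005, 5.0]
    - [0.26, -1.86, 3.01, 0.034, 0, 0.005, 5.0]
    - [0.1, -0.8, 1.5, 0.034, 0, 0.005, 5.0]
    - [1.0, 0, 0, 0, 0, 0, 5.0]
    - [0, 0, 0, 0, 0, 0, 5.0]

```text
time: 12.1
position: [0.4502, -0.1654, 0.0746]
orientation: [-0.448, -0.536, -0.461, 0.547]
force: [-0.4, 0.5, 0.8]
opening: 0.584
```

```bash
sed -i 's/OX,OY=.635,-.0163;BX=.6455/OX,OY=.635,-.0152;BX=.6425/' h.py
python3 - <<'E'
from h import *
T=bot.grab_frame("top");S=bot.grab_frame("scene")
for c in cells(T,S):print(c)
M=tool(-.168);print(pose()[0])
plan([((.458,-.1773,.05),M,4,5.0),((.458,-.1773,.002),M,5,5.0)])
E
```

```text
('scene', array([ 0.4333, -0.2781]), -30.4, np.float64(0.0327))
('scene', array([ 0.455 , -0.1742]), -11.7, np.float64(0.0347))
[ 0.45196463 -0.16525922  0.07605763]
mm/row 7.3 deg/row 0.32
mm/row 9.6 deg/row 0.0
9
[[0.65,0.21,0.27,-0.001,0.0,0.005,5.0],[0.65,0.21,0.27,-0.001,0.0,0.005,5.0],[0.65,0.21,0.27,-0.001,0.0,0.005,5.0],[0.65,0.2,0.27,-0.001,0.0,0.005,5.0],[0.96,0.0,0.0,0.0,0.0,0.0,5.0],[0.96,0.0,0.0,0.0,0.0,0.0,5.0],[0.96,0.0,0.0,0.0,0.0,0.0,5.0],[0.96,0.0,0.0,0.0,0.0,0.0,5.0],[0.96,0.0,0.0,0.0,0.0,0.0,5.0]]
```

Request:
apply_moves:
  series:
    - [0.65, 0.21, 0.27, 0, 0, 0.005, 5.0]
    - [0.65, 0.21, 0.27, 0, 0, 0.005, 5.0]
    - [0.65, 0.21, 0.27, 0, 0, 0.005, 5.0]
    - [0.65, 0.2, 0.27, 0, 0, 0.005, 5.0]
    - [0.9, 0, 0, 0, 0, 0, 5.0]
    - [0.9, 0, 0, 0, 0, 0, 5.0]
    - [0.9, 0, 0, 0, 0, 0, 5.0]
    - [0.5, 0, 0, 0, 0, 0, 5.0]
    - [0, 0, 0, 0, 0, 0, 5.0]
    - [0, 0, 0, 0, 0, 0, 5.0]

```text
time: 13.03
position: [0.4601, -0.1755, 0.0103]
orientation: [-0.456, -0.54, -0.457, 0.54]
force: [-0.2, 0.6, 0.3]
opening: 0.588
```

Run:
```python
from h import *
M=tool(-.168);print(pose()[0])
plan([((.458,-.1773,.002),M,3,5.0)])
```

```text
[ 0.46005427 -0.17550124  0.01028809]
mm/row 2.9 deg/row 0.04
3
[[0.28,-0.06,0.07,0.0,-0.0,0.001,5.0],[0.28,-0.06,0.07,0.0,-0.0,0.001,5.0],[0.28,-0.06,0.07,0.0,-0.0,0.001,5.0]]
```

Request:
apply_moves:
  series:
    - [0.28, -0.06, 0.07, 0, 0, 0, 5.0]
    - [0.28, -0.06, 0.07, 0, 0, 0, 5.0]
    - [0.25, -0.06, 0.07, 0, 0, 0, 5.0]
    - [0, 0, 0, 0, 0, 0, 5.0]
    - [0, 0, 0, 0, 0, 0, 2.5]
    - [0, 0, 0, 0, 0, 0, 1]
    - [0, 0, 0, 0, 0, 0, 0]
    - [0, 0, 0, 0, 0, 0, 0]
    - [0, 0, 0, 0, 0, 0, 0]
    - [0, 0, 0, 0, 0, 0, 0]

```text
time: 13.87
position: [0.4586, -0.178, 0.003]
orientation: [0.457, 0.54, 0.456, -0.54]
force: [-0.1, -0.6, -0.6]
opening: 0.067
```

Request:
apply_moves:
  series:
    - [0, 0, 0, 0, 0, 0, 0]
    - [-0.5, 0, 0, 0, 0, 0, 0]
    - [-1.0, 0, 0, 0, 0, 0, 0]
    - [-1.5, 0, 0, 0, 0, 0, 0]
    - [-1.5, 0, 0, 0, 0, 0, 0]
    - [0, 0, 0, 0, 0, 0, 0]
    - [0, 0, 0, 0, 0, 0, 0]

```text
time: 14.45
position: [0.4584, -0.1777, 0.0518]
orientation: [-0.457, -0.54, -0.456, 0.54]
force: [-0.7, -0.3, -1.2]
opening: 0.064
```

Run:
```python
from h import *
S=bot.grab_frame("scene");p,Q=pose();ax=Q.apply([0,1,0]);ax*=np.sign(ax@XA);print(p)
print([(b[0],b[1]) for b in upblob(S,(225,215,270,250),'yellow',300)])
for d in(-.006,-.003,0):print(d,cellcent("scene",p+[0,0,.0115]+ax*d,ax)[1])
A=bay(2,-.031,.045,13,d=-.002)
m=(p+A[0])/2;m[2]=.13
plan([(m,tool(YAW,.1),6,0),(*A,6,0)])
```

```text
[ 0.45858335 -0.17782501  0.05180667]
[(array([241.99005809, 231.71123771]), np.float64(69.9375))]
-0.006 [242.47055733 230.6057772 ]
-0.003 [241.72986166 231.53927155]
0 [240.98768856 232.47462794]
mm/row 30.6 deg/row 2.77
mm/row 29.7 deg/row 1.21
12
[[-1.3,1.09,-2.55,-0.045,0.002,0.016,0],[-1.28,1.22,-2.5,-0.045,0.002,0.016,0],[-1.25,1.35,-2.44,-0.045,0.002,0.016,0],[-1.22,1.48,-2.38,-0.045,0.002,0.016,0],[-1.19,1.61,-2.31,-0.045,0.002,0.016,0],[-1.16,1.73,-2.24,-0.045,0.002,0.016,0],[1.23,1.62,-2.16,0.0,0.0,0.021,0],[1.26,1.59,-2.16,0.0,0.0,0.021,0],[1.3,1.56,-2.16,0.0,0.0,0.021,0],[1.33,1.53,-2.16,0.0,0.0,0.021,0],[1.36,1.51,-2.16,0.0,0.0,0.021,0],[1.39,1.48,-2.16,0.0,0.0,0.021,0]]
```

Request:
apply_moves:
  series:
    - [-1.3, 1.09, -2.55, -0.045, 0, 0.016, 0]
    - [-1.28, 1.22, -2.5, -0.045, 0, 0.016, 0]
    - [-1.25, 1.35, -2.44, -0.045, 0, 0.016, 0]
    - [-1.22, 1.48, -2.38, -0.045, 0, 0.016, 0]
    - [-1.19, 1.61, -2.31, -0.045, 0, 0.016, 0]
    - [-1.16, 1.73, -2.24, -0.045, 0, 0.016, 0]
    - [1.0, 1.62, -2.16, 0, 0, 0.021, 0]
    - [1.0, 1.59, -2.16, 0, 0, 0.021, 0]
    - [1.0, 1.56, -2.16, 0, 0, 0.021, 0]
    - [0, 0, 0, 0, 0, 0, 0]

```text
time: 15.33
position: [0.5944, 0.0418, 0.1006]
orientation: [0.566, 0.509, 0.485, -0.43]
force: [-1.4, 0.3, -0.4]
opening: 0.064
```

Run:
```python
from h import *
rel(2,d=-.001)
plan([(*bay(2,-.029,.045,13,d=-.001),4,0),(*bay(2,-.030,.024,13,d=-.001),3,0)])
```

```text
corner xf,y,h mm -79.9 -55.7 81.8 tilt 9.1 yawerr 0.4 F [-1.4  0.3 -0.4] open 0.064
mm/row 20.6 deg/row 0.98
mm/row 7.0 deg/row 0.0
7
[[1.04,1.12,-1.39,0.002,0.002,0.017,0],[1.06,1.09,-1.39,0.002,0.002,0.017,0],[1.08,1.07,-1.39,0.002,0.002,0.017,0],[1.1,1.05,-1.39,0.002,0.002,0.017,0],[0.67,-0.19,-0.0,0.0,0.0,0.0,0],[0.67,-0.19,-0.0,0.0,0.0,0.0,0],[0.67,-0.19,-0.0,0.0,0.0,0.0,0]]
```

Request:
apply_moves:
  series:
    - [1.0, 1.12, -1.39, 0, 0, 0.017, 0]
    - [1.0, 1.09, -1.39, 0, 0, 0.017, 0]
    - [1.0, 1.07, -1.39, 0, 0, 0.017, 0]
    - [0.9, 1.05, -1.39, 0, 0, 0.017, 0]
    - [0, 0, 0, 0, 0, 0, 0]
    - [0, 0, 0, 0, 0, 0, 0]

```text
time: 15.83
position: [0.6353, 0.1041, 0.0624]
orientation: [0.579, 0.523, 0.471, -0.412]
force: [-0.3, 0.0, -0.6]
opening: 0.062
```

Run:
```python
from h import *
rel(2,d=-.001)
plan([(*bay(2,-.031,.025,13,d=-.001),4,0)])
```

```text
corner xf,y,h mm -32.1 1.9 41.7 tilt 12.5 yawerr 0.6 F [-0.3  0.  -0.6] open 0.062
mm/row 4.1 deg/row 0.22
4
[[0.41,-0.06,0.05,0.002,0.002,0.002,0],[0.41,-0.07,0.05,0.002,0.002,0.002,0],[0.41,-0.07,0.05,0.002,0.002,0.002,0],[0.41,-0.07,0.05,0.002,0.002,0.002,0]]
```

Request:
apply_moves:
  series:
    - [0.41, -0.06, 0.05, 0.002, 0.002, 0.002, 0]
    - [0.41, -0.07, 0.05, 0.002, 0.002, 0.002, 0]
    - [0.41, -0.07, 0.05, 0.002, 0.002, 0.002, 0]
    - [0.41, -0.07, 0.05, 0.002, 0.002, 0.002, 0]
    - [0, 0, 0, 0, 0, 0, 0]

```text
time: 16.25
position: [0.6355, 0.0984, 0.0445]
orientation: [0.576, 0.529, 0.469, -0.411]
force: [0.4, -0.1, -0.8]
opening: 0.063
```

Run:
```python
from h import *
rel(2,d=-.001)
plan([(*bay(2,-.0375,.021,14,d=-.001),3,0),(*bay(2,-.0375,.002,14,d=-.001),5,0)])
```

```text
corner xf,y,h mm -32.4 -3.5 23.5 tilt 12.9 yawerr -0.1 F [ 0.4 -0.1 -0.8] open 0.063
mm/row 2.2 deg/row 0.36
mm/row 3.8 deg/row 0.0
8
[[0.02,-0.19,-0.12,-0.001,0.0,0.006,0],[0.02,-0.19,-0.12,-0.001,0.0,0.006,0],[0.02,-0.19,-0.12,-0.001,0.0,0.006,0],[0.37,-0.09,0.0,0.0,0.0,0.0,0],[0.37,-0.09,0.0,0.0,0.0,0.0,0],[0.37,-0.09,0.0,0.0,0.0,0.0,0],[0.37,-0.09,0.0,0.0,0.0,0.0,0],[0.37,-0.09,0.0,0.0,0.0,0.0,0]]
```

Request:
apply_moves:
  series:
    - [0.02, -0.19, -0.12, 0, 0, 0.006, 0]
    - [0.02, -0.19, -0.12, 0, 0, 0.006, 0]
    - [0.02, -0.19, -0.12, 0, 0, 0.006, 0]
    - [0, 0, 0, 0, 0, 0, 0]
    - [0, 0, 0, 0, 0, 0, 0]

```text
time: 16.67
position: [0.6325, 0.1, 0.0453]
orientation: [0.582, 0.536, 0.46, -0.404]
force: [0.9, -1.3, -0.4]
opening: 0.062
```

Run:
```python
from h import *
rel(2,d=-.001)
plan([(*bay(2,-.0375,.002,14,d=-.001),6,0)])
```

```text
corner xf,y,h mm -35.0 -1.5 23.4 tilt 14.5 yawerr -0.2 F [ 0.9 -1.3 -0.4] open 0.062
mm/row 3.7 deg/row 0.1
6
[[0.34,-0.13,-0.03,-0.0,0.0,-0.002,0],[0.34,-0.13,-0.03,-0.0,0.0,-0.002,0],[0.34,-0.13,-0.03,-0.0,0.0,-0.002,0],[0.34,-0.13,-0.03,-0.0,0.0,-0.002,0],[0.34,-0.13,-0.03,-0.0,0.0,-0.002,0],[0.34,-0.13,-0.03,-0.0,0.0,-0.002,0]]
```

Request:
apply_moves:
  series:
    - [0.1, -0.3, -0.08, 0, 0, 0, 0]
    - [0.34, -0.13, -0.06, 0, 0, 0, 0]
    - [0.34, -0.1, -0.03, 0, 0, -0.002, 0]
    - [0.34, -0.1, -0.03, 0, 0, -0.002, 0]
    - [0.34, -0.1, 0, 0, 0, -0.002, 0]
    - [0.34, -0.1, 0, 0, 0, -0.002, 0]
    - [0.34, -0.1, 0, 0, 0, 0, 0]
    - [0, 0, 0, 0, 0, 0, 0]

```text
time: 17.33
position: [0.6348, 0.103, 0.0261]
orientation: [0.583, 0.537, 0.458, -0.401]
force: [4.5, -0.1, 2.5]
opening: 0.061
```

Run:
```python
from h import *
rel(2,d=-.001)
plan([(*bay(2,-.0375,.0015,13,d=-.001),2,0),(*bay(2,-.0390,.0005,6,d=-.001),4,0),(*bay(2,-.0400,.0005,-0.5,d=-.001),4,0)])
```

```text
corner xf,y,h mm -32.3 1.2 3.9 tilt 15.0 yawerr -0.1 F [ 4.5 -0.1  2.5] open 0.061
mm/row 3.1 deg/row 1.01
mm/row 1.3 deg/row 1.75
mm/row 1.0 deg/row 1.62
10
[[0.11,-0.28,0.06,-0.001,0.002,-0.018,0],[0.11,-0.28,0.06,-0.001,0.002,-0.018,0],[0.12,-0.04,-0.0,-0.0,0.0,-0.031,0],[0.12,-0.04,-0.0,-0.0,0.0,-0.031,0],[0.12,-0.04,-0.0,-0.0,0.0,-0.031,0],[0.12,-0.03,-0.0,-0.0,0.0,-0.031,0],[0.09,-0.03,0.0,0.0,0.0,-0.028,0],[0.09,-0.02,0.0,0.0,0.0,-0.028,0],[0.09,-0.02,0.0,0.0,0.0,-0.028,0],[0.09,-0.02,0.0,0.0,0.0,-0.028,0]]
```

Request:
apply_moves:
  series:
    - [0.05, -0.4, 0.05, 0, 0, -0.01, 0]
    - [0.05, -0.4, 0.05, 0, 0, -0.01, 0]
    - [0.1, -0.3, 0, 0, 0, -0.01, 0]
    - [0, 0, 0, 0, 0, 0, 0]

```text
time: 17.67
position: [0.6301, 0.1018, 0.0245]
orientation: [0.579, 0.533, 0.463, -0.407]
force: [5.0, 1.1, 3.5]
opening: 0.061
```

Run:
```python
from h import *
rel(2,d=-.001)
plan([(*bay(2,-.0390,.0005,6,d=-.001),4,0),(*bay(2,-.0400,.0005,-0.5,d=-.001),4,0)])
S=bot.grab_frame("scene");cv2.imwrite("pics/b7.png",up(S[280:370,280:370],6))
```

```text
corner xf,y,h mm -37.3 0.6 2.9 tilt 13.9 yawerr -0.2 F [5.  1.1 3.5] open 0.061
mm/row 1.8 deg/row 1.99
mm/row 1.0 deg/row 1.62
8
[[0.16,-0.06,0.01,-0.001,0.001,-0.035,0],[0.17,-0.05,0.01,-0.001,0.001,-0.035,0],[0.17,-0.05,0.01,-0.001,0.001,-0.035,0],[0.17,-0.04,0.01,-0.001,0.001,-0.035,0],[0.09,-0.03,0.0,0.0,0.0,-0.028,0],[0.09,-0.02,0.0,0.0,0.0,-0.028,0],[0.09,-0.02,0.0,0.0,0.0,-0.028,0],[0.09,-0.02,0.0,0.0,0.0,-0.028,0]]
```

Request:
apply_moves:
  series:
    - [0.16, -0.12, 0.01, 0, 0.001, -0.035, 0]
    - [0.17, -0.1, 0.01, 0, 0.001, -0.035, 0]
    - [0.17, -0.1, 0.01, 0, 0.001, -0.035, 0]
    - [0.17, -0.08, 0.01, 0, 0.001, -0.035, 0]
    - [0.12, -0.07, 0, 0, 0, -0.03, 0]
    - [0.12, -0.06, 0, 0, 0, -0.03, 0]
    - [0.12, -0.05, 0, 0, 0, -0.03, 0]
    - [0.1, -0.04, 0, 0, 0, -0.03, 0]
    - [0, 0, 0, 0, 0, 0, 0]

```text
time: 18.47
position: [0.6309, 0.1021, 0.016]
orientation: [0.521, 0.47, 0.529, -0.477]
force: [4.2, 0.5, 2.8]
opening: 0.065
```

Run:
```python
from h import *
rel(2,d=-.001)
plan([(*bay(2,-.0400,.0,0,d=-.001),2,0)])
```

```text
corner xf,y,h mm -37.9 0.8 3.0 tilt -0.9 yawerr -0.2 F [4.2 0.5 2.8] open 0.065
mm/row 1.7 deg/row 0.47
2
[[0.13,-0.11,0.03,-0.002,-0.001,0.008,0],[0.13,-0.11,0.03,-0.002,-0.001,0.008,0]]
```

Request:
apply_moves:
  series:
    - [0.1, -0.3, 0.03, 0, 0, 0.008, 0]
    - [0.1, -0.25, 0.03, 0, 0, 0.005, 0]
    - [0.1, -0.15, 0, 0, 0, 0, 0]
    - [0, 0, 0, 0, 0, 0, 0]

```text
time: 18.8
position: [0.629, 0.1017, 0.015]
orientation: [0.526, 0.477, 0.524, -0.471]
force: [4.8, -0.1, 1.3]
opening: 0.06
```

Run:
```python
from h import *
rel(2,d=-.001)
```

```text
corner xf,y,h mm -39.8 0.6 1.2 tilt 0.5 yawerr -0.3 F [ 4.8 -0.1  1.3] open 0.06
```

Good: level, 7 mm short. Release and retreat.

Request:
apply_moves:
  series:
    - [0.05, 0, 0, 0, 0, 0, 0]
    - [0, 0, 0, 0, 0, 0, 1.5]
    - [0, 0, 0, 0, 0, 0, 2.5]
    - [0, 0, 0, 0, 0, 0, 3.8]
    - [0, 0, 0, 0, 0, 0, 3.8]
    - [0, 0, 0, 0, 0, 0, 3.8]
    - [0, 0, 0, 0, 0, 0, 3.8]

```text
time: 19.38
position: [0.621, 0.1013, 0.01]
orientation: [0.521, 0.472, 0.529, -0.476]
force: [0.2, 0.9, 0.2]
opening: 0.445
```

Request:
apply_moves:
  series:
    - [-1, 0, 0, 0, 0, 0, 4]
    - [-2, 0, 0, 0, 0, 0, 4]
    - [-3, 0, 0, 0, 0, 0, 4]
    - [-3, 0, 0, 0, 0, 0, 4.5]
    - [-2, 0, 0, 0, 0, 0, 4.5]
    - [0, 0, 0, 0, 0, 0, 5]

```text
time: 19.88
position: [0.6199, 0.1008, 0.1249]
orientation: [0.519, 0.47, 0.531, -0.478]
force: [-0.2, -0.3, 0.2]
opening: 0.584
```

Run:
```python
from h import *
S=bot.grab_frame("scene");T=bot.grab_frame("top")
print(pose()[0],fitcells(T,S) )
for b,roi in((3,(290,295,322,350)),(2,(322,300,350,360))):
  print([q[0] for q in upblob(S,roi,'blue',600)],[cellcent("scene",XA*(BX+dx)+YA*(OY+BAYY[b])+Z*.025,XA)[0] for dx in(-.006,0)])
cv2.imwrite("pics/b8.png",up(S[280:370,270:380],6))
M=tool(-.524)
plan([((.4335,-.282,.10),M,14,5.0)])
```

```text
[0.6181533  0.10070942 0.12110302] [(array([ 0.4332, -0.282 , -0.5235]), array([-0.3,  0.4, -0.5,  0.4, -0.4,  0.2, -0.6,  0.3]))]
[array([309.93804191, 326.66829239])] [array([310.06033794, 325.25976903]), array([309.30735513, 327.74284037])]
[array([333.90594646, 334.41097244])] [array([333.95337081, 331.39932782]), array([333.25339045, 333.91124117])]
mm/row 30.4 deg/row 2.56
14
[[0.18,-1.59,2.59,0.045,0.0,0.002,5.0],[0.17,-1.47,2.65,0.045,0.0,0.002,5.0],[0.17,-1.35,2.72,0.045,0.0,0.002,5.0],[0.17,-1.23,2.77,0.045,0.0,0.002,5.0],[0.16,-1.1,2.83,0.045,0.0,0.002,5.0],[0.16,-0.98,2.87,0.045,0.0,0.002,5.0],[0.16,-0.85,2.91,0.045,0.0,0.002,5.0],[0.16,-0.72,2.95,0.045,0.0,0.002,5.0],[0.16,-0.58,2.98,0.045,0.0,0.002,5.0],[0.15,-0.45,3.0,0.045,0.0,0.002,5.0],[0.15,-0.32,3.02,0.045,0.0,0.002,5.0],[0.15,-0.18,3.03,0.045,0.0,0.002,5.0],[0.15,-0.04,3.03,0.045,0.0,0.002,5.0],[0.15,0.09,3.03,0.045,0.0,0.002,5.0]]
```

View pics/b8.png

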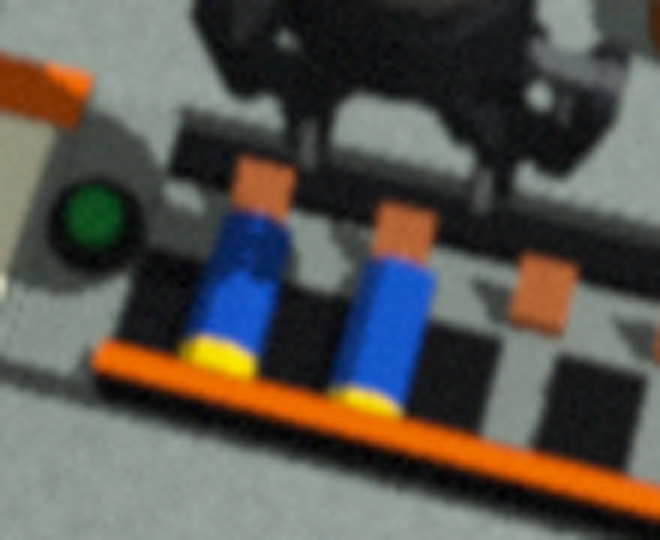

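```bash
sed -i 's/BX=.6425/BX=.6437/' h.py
python3 - <<'E'
from h import *
M=tool(YAW);P=XA*(BX+.012)+YA*(OY-.005)
plan([(P+Z*.065,M,6,0)])
E
```

```text
mm/row 14.0 deg/row 0.24
6
[[0.92,0.53,0.91,-0.001,-0.001,0.004,0],[0.92,0.53,0.91,-0.001,-0.001,0.004,0],[0.92,0.52,0.91,-0.001,-0.001,0.004,0],[0.93,0.52,0.91,-0.001,-0.001,0.004,0],[0.93,0.51,0.91,-0.001,-0.001,0.004,0],[0.93,0.51,0.91,-0.001,-0.001,0.004,0]]
```

Request:
apply_moves:
  series:
    - [0, 0, 0, 0, 0, 0, 0]
    - [0, 0, 0, 0, 0, 0, 0]
    - [0.92, 0.53, 0.91, 0, 0, 0.004, 0]
    - [0.92, 0.53, 0.91, 0, 0, 0.004, 0]
    - [0.92, 0.52, 0.91, 0, 0, 0.004, 0]
    - [0.9, 0.52, 0.91, 0, 0, 0.004, 0]
    - [0.8, 0.51, 0.91, 0, 0, 0.004, 0]
    - [0.7, 0.5, 0.91, 0, 0, 0.004, 0]
    - [0, 0, 0, 0, 0, 0, 0]
    - [0, 0, 0, 0, 0, 0, 0]

```text
time: 20.82
position: [0.6524, 0.042, 0.0531]
orientation: [0.519, 0.472, 0.529, -0.476]
force: [0.0, 0.5, 1.0]
opening: -0.001
```

Run:
```python
from h import *
p,Q=pose();o=XA*BX+YA*(OY-.005)
print(p,(p-o)@XA,(p-o)@YA,bot.state()["opening"])
plan([(o+XA*.012+Z*.036,tool(YAW),7,0)])
```

```text
[0.65241296 0.04199408 0.0530628 ] 0.009480464147834955 -0.007394561361429052 -0.0011211318403004929
mm/row 2.7 deg/row 0.14
7
[[0.24,0.04,-0.1,-0.001,-0.001,0.002,0],[0.24,0.04,-0.1,-0.001,-0.001,0.002,0],[0.24,0.04,-0.1,-0.001,-0.001,0.002,0],[0.24,0.04,-0.1,-0.001,-0.001,0.002,0],[0.24,0.04,-0.11,-0.001,-0.001,0.002,0],[0.24,0.04,-0.11,-0.001,-0.001,0.002,0],[0.24,0.04,-0.11,-0.001,-0.001,0.002,0]]
```

Request:
apply_moves:
  series:
    - [0.1, 0.1, -0.35, 0, 0, 0.004, 0]
    - [0.2, 0.1, -0.35, 0, 0, 0.004, 0]
    - [0.25, 0.04, 0, 0, 0, 0, 0]
    - [0.25, 0.04, 0, 0, 0, 0, 0]
    - [0.25, 0.04, 0, 0, 0, 0, 0]
    - [0.25, 0.04, 0, 0, 0, 0, 0]
    - [0.25, 0, 0, 0, 0, 0, 0]

```text
time: 21.4
position: [0.6563, 0.0523, 0.0388]
orientation: [0.523, 0.475, 0.527, -0.473]
force: [0.3, -1.4, -0.3]
opening: 0.002
```

Request:
apply_moves:
  series:
    - [0.3, 0.0, 0, 0, 0, 0, 0]
    - [0.3, 0.0, 0, 0, 0, 0, 0]

```text
time: 21.57
position: [0.6564, 0.0525, 0.0325]
orientation: [0.523, 0.475, 0.527, -0.472]
force: [0.6, 0.2, 0.4]
opening: 0.002
```

Run:
```python
from h import *
p,Q=pose();o=XA*BX+YA*(OY-.005);print(p,(p-o)@XA,(p-o)@YA,bot.state()["force"],proj("scene",p))
S=bot.grab_frame("scene");cv2.imwrite("pics/b9.png",up(S[280:370,270:380],6))
```

```text
[0.65642097 0.05251629 0.03249629] 0.014584258611544101 0.00264199055898568 [0.59485333 0.24069825 0.4394038 ] [[307.39757148 336.89025431]]
```

View pics/b9.png

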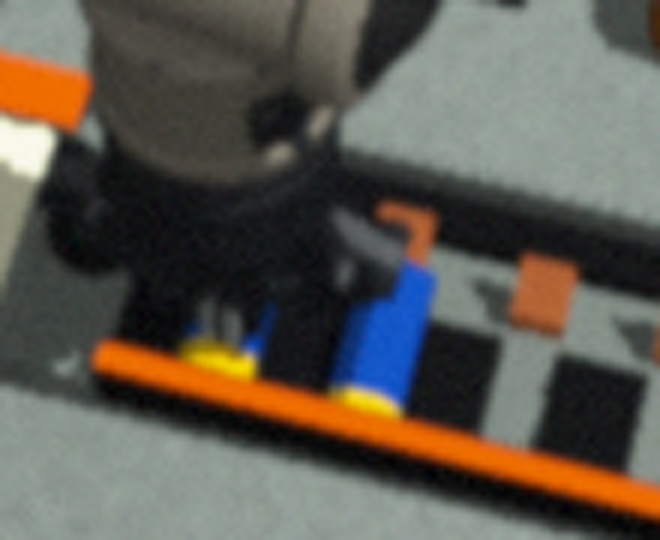

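Request:
apply_moves:
  series:
    - [0.3, 0.0, 0.2, 0, 0, 0, 0]
    - [0, 0.0, 0, 0, 0, 0, 0]

```text
time: 21.78
position: [0.6559, 0.0504, 0.028]
orientation: [0.523, 0.475, 0.527, -0.473]
force: [0.4, 0.3, -1.0]
opening: -0.001
```

Request:
apply_moves:
  series:
    - [0.3, 0.0, 0, 0, 0, 0, 0]
    - [0, 0.0, 0, 0, 0, 0, 0]

```text
time: 21.95
position: [0.6559, 0.0501, 0.0246]
orientation: [0.523, 0.475, 0.527, -0.473]
force: [0.1, 0.8, 0.5]
opening: 0.002
```

Request:
apply_moves:
  series:
    - [0.3, 0.0, 0, 0, 0, 0, 0]
    - [0.1, 0.0, 0, 0, 0, 0, 0]

```text
time: 22.12
position: [0.6561, 0.05, 0.0205]
orientation: [0.523, 0.475, 0.527, -0.473]
force: [-0.2, 0.2, 0.1]
opening: -0.001
```

Request:
apply_moves:
  series:
    - [0.3, 0.0, 0, 0, 0, 0, 0]
    - [0.1, 0.0, 0, 0, 0, 0, 0]

```text
time: 22.28
position: [0.6565, 0.05, 0.0164]
orientation: [0.523, 0.475, 0.527, -0.473]
force: [-0.3, -0.0, 0.3]
opening: -0.004
```

Run:
```python
from h import *
S=bot.grab_frame("scene");p,Q=pose();u=-Q.apply([1,0,0])
k=6;I=up(S[285:360,270:370],k)
for d,c in((0,(0,0,255)),(.02,(0,255,0)),(.04,(255,0,255))):
    q=proj("scene",p+u*d)[0];cv2.circle(I,(int((q[0]-270+.5)*k),int((q[1]-285+.5)*k)),4,c,1)
cv2.imwrite("pics/b10.png",I)
print(upblob(S,(280,320,322,350),'yellow',100)[0][:2])
```

```text
(array([306.1831571 , 340.06986405]), np.float64(20.6875))
```

View pics/b10.png

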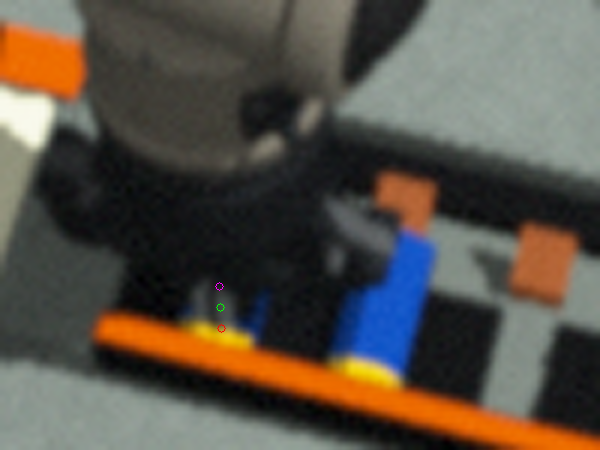

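Request:
apply_moves:
  series:
    - [-1, 0, 0, 0, 0, 0, 0]
    - [-1.5, -0.4, 0, 0, 0, 0, 0]
    - [-1.0, -0.6, 0.1, 0, 0, 0, 0]
    - [0, -0.4, 0.1, 0, 0, 0, 4]
    - [0, 0, 0, 0, 0, 0, 4]
    - [0, 0, 0, 0, 0, 0, 4]

```text
time: 22.83
position: [0.6416, 0.046, 0.057]
orientation: [0.523, 0.476, 0.526, -0.472]
force: [-0.7, -0.5, -0.5]
opening: 0.422
```

Run:
```python
from h import *
S=bot.grab_frame("scene");print([(q[0],q[1]) for q in upblob(S,(290,295,322,350),'blue',300)],[(q[0],q[1]) for q in upblob(S,(280,320,322,350),'yellow',100)],[(q[0],q[1]) for q in upblob(S,(323,320,350,355),'yellow',100)])
p,Q=pose();o=XA*BX+YA*(OY-.005);print(p,(p-o)@XA,(p-o)@YA)
plan([(o-XA*.004+Z*.030,tool(YAW),4,4),(o-XA*.004+Z*.0135,tool(YAW),4,4)])
```

```text
[(array([309.10172823, 328.50346269]), np.float64(250.4375))] [(array([305.86395899, 340.10291798]), np.float64(19.8125))] [(array([330.43850482, 346.57918006]), np.float64(19.4375))]
[0.64160505 0.04594305 0.0568217 ] -0.0008464396051319869 -0.002319088008088874
mm/row 6.8 deg/row 0.11
mm/row 4.1 deg/row 0.0
8
[[0.67,-0.08,-0.05,-0.001,-0.002,-0.0,4],[0.67,-0.08,-0.05,-0.001,-0.002,-0.0,4],[0.67,-0.08,-0.06,-0.001,-0.002,-0.0,4],[0.67,-0.08,-0.06,-0.001,-0.002,-0.0,4],[0.41,-0.0,-0.0,0.0,0.0,0.0,4],[0.41,-0.0,-0.0,0.0,0.0,0.0,4],[0.41,-0.0,-0.0,0.0,0.0,0.0,4],[0.41,-0.0,-0.0,0.0,0.0,0.0,4]]
```

Run:
```python
from h import *
M=tool(-.524);p,Q=pose()
plan([(p+Z*.06,Q,2,5.0),((.4340,-.282,.09),M,14,5.0)])
```

```text
mm/row 30.0 deg/row 0.0
mm/row 27.8 deg/row 2.56
16
[[-3.0,0.0,-0.02,0.0,0.0,0.0,5.0],[-3.0,0.0,-0.02,0.0,0.0,0.0,5.0],[0.18,-1.71,2.18,0.045,-0.0,0.0,5.0],[0.18,-1.61,2.25,0.045,-0.0,0.0,5.0],[0.18,-1.51,2.32,0.045,-0.0,0.0,5.0],[0.18,-1.41,2.39,0.045,-0.0,0.0,5.0],[0.18,-1.3,2.45,0.045,-0.0,0.0,5.0],[0.18,-1.19,2.51,0.045,-0.0,0.0,5.0],[0.18,-1.07,2.56,0.045,-0.0,0.0,5.0],[0.18,-0.96,2.6,0.045,-0.0,0.0,5.0],[0.18,-0.84,2.64,0.045,-0.0,0.0,5.0],[0.19,-0.72,2.68,0.045,-0.0,0.0,5.0],[0.19,-0.6,2.71,0.045,-0.0,0.0,5.0],[0.19,-0.48,2.73,0.045,-0.0,0.0,5.0],[0.19,-0.36,2.75,0.045,-0.0,0.0,5.0],[0.19,-0.24,2.76,0.045,-0.0,0.0,5.0]]
```

Request:
apply_moves:
  series:
    - [-3.0, 0, 0, 0, 0, 0, 5]
    - [-3.0, 0, 0, 0, 0, 0, 5]
    - [0.18, -1.71, 2.18, 0.045, 0, 0, 5]
    - [0.18, -1.61, 2.25, 0.045, 0, 0, 5]
    - [0.18, -1.51, 2.32, 0.045, 0, 0, 5]
    - [0.18, -1.41, 2.39, 0.045, 0, 0, 5]
    - [0.18, -1.3, 2.45, 0.045, 0, 0, 5]
    - [0.18, -1.19, 2.51, 0.045, 0, 0, 5]
    - [0.18, -1.07, 2.56, 0.045, 0, 0, 5]
    - [0.18, -0.96, 2.6, 0.045, 0, 0, 5]

```text
time: 23.72
position: [0.5189, -0.1429, 0.1003]
orientation: [0.427, 0.563, 0.432, -0.56]
force: [0.6, -0.1, -0.9]
opening: 0.586
```

Request:
apply_moves:
  series:
    - [0.18, -0.84, 2.64, 0.045, 0, 0, 5]
    - [0.19, -0.72, 2.68, 0.045, 0, 0, 5]
    - [0.19, -0.6, 2.71, 0.045, 0, 0, 5]
    - [0.19, -0.48, 2.5, 0.045, 0, 0, 5]
    - [0.19, -0.36, 2.0, 0.045, 0, 0, 5]
    - [0.19, -0.24, 1.0, 0.045, 0, 0, 5]
    - [0, 0, 0, 0, 0, 0, 5]
    - [0, 0, 0, 0, 0, 0, 5]

```text
time: 24.38
position: [0.4326, -0.2661, 0.0855]
orientation: [0.34, 0.618, 0.347, -0.618]
force: [0.2, 0.7, -0.7]
opening: 0.583
```

Run:
```python
from h import *
S=bot.grab_frame("scene");print(cells(bot.grab_frame("top"),S))
M=tool(-.524);print(pose()[0])
plan([((.434,-.282,.04),M,5,5.0),((.434,-.282,.012),M,3,5.0)])
```

```text
[('scene', array([ 0.4331, -0.278 ]), -28.9, np.float64(0.0335))]
[ 0.43304599 -0.26553683  0.08556375]
mm/row 9.7 deg/row 0.38
mm/row 9.3 deg/row 0.0
8
[[0.91,0.2,0.27,-0.006,-0.001,0.002,5.0],[0.91,0.19,0.27,-0.006,-0.001,0.002,5.0],[0.91,0.19,0.27,-0.006,-0.001,0.002,5.0],[0.91,0.19,0.28,-0.006,-0.001,0.002,5.0],[0.91,0.18,0.28,-0.006,-0.001,0.002,5.0],[0.93,0.0,-0.0,0.0,0.0,0.0,5.0],[0.93,0.0,-0.0,0.0,0.0,0.0,5.0],[0.93,0.0,-0.0,0.0,0.0,0.0,5.0]]
```

Request:
apply_moves:
  series:
    - [0.91, 0.2, 0.27, -0.006, 0, 0.002, 5]
    - [0.91, 0.19, 0.27, -0.006, 0, 0.002, 5]
    - [0.91, 0.19, 0.27, -0.006, 0, 0.002, 5]
    - [0.91, 0.19, 0.28, -0.006, 0, 0.002, 5]
    - [0.91, 0.18, 0.28, -0.006, 0, 0.002, 5]
    - [0.9, 0, 0, 0, 0, 0, 5]
    - [0.9, 0, 0, 0, 0, 0, 5]
    - [0.6, 0, 0, 0, 0, 0, 5]
    - [0, 0, 0, 0, 0, 0, 5]
    - [0, 0, 0, 0, 0, 0, 5]

```text
time: 25.32
position: [0.4362, -0.2793, 0.0065]
orientation: [0.355, 0.613, 0.358, -0.609]
force: [-0.1, 0.0, -0.4]
opening: 0.587
```

Run:
```python
from h import *
M=tool(-.524);print(pose()[0])
plan([((.4335,-.282,.002),M,3,5.0)])
```

```text
[ 0.43622666 -0.27928788  0.00653358]
mm/row 2.0 deg/row 0.23
3
[[0.15,-0.03,0.12,0.003,-0.002,-0.0,5.0],[0.15,-0.03,0.12,0.003,-0.002,-0.0,5.0],[0.15,-0.03,0.12,0.003,-0.002,-0.0,5.0]]
```

Request:
apply_moves:
  series:
    - [0.15, -0.05, 0.14, 0.003, -0.002, 0, 5]
    - [0.15, -0.05, 0.14, 0.003, -0.002, 0, 5]
    - [0.15, -0.05, 0.12, 0.003, -0.002, 0, 5]
    - [0, 0, 0, 0, 0, 0, 5]
    - [0, 0, 0, 0, 0, 0, 2.5]
    - [0, 0, 0, 0, 0, 0, 1]
    - [0, 0, 0, 0, 0, 0, 0]
    - [0, 0, 0, 0, 0, 0, 0]
    - [0, 0, 0, 0, 0, 0, 0]
    - [0, 0, 0, 0, 0, 0, 0]

```text
time: 26.15
position: [0.4339, -0.2832, 0.0049]
orientation: [0.355, 0.613, 0.352, -0.612]
force: [-0.1, 0.9, 1.5]
opening: 0.001
```

Request:
apply_moves:
  series:
    - [0, 0, 0, 0, 0, 0, 0]
    - [-0.5, 0, 0, 0, 0, 0, 0]
    - [-1.0, 0, 0, 0, 0, 0, 0]
    - [-1.5, 0, 0, 0, 0, 0, 0]
    - [-1.5, 0, 0, 0, 0, 0, 0]
    - [0, 0, 0, 0, 0, 0, 0]
    - [0, 0, 0, 0, 0, 0, 0]

```text
time: 26.73
position: [0.4339, -0.2832, 0.0536]
orientation: [0.355, 0.613, 0.352, -0.612]
force: [-0.4, 0.3, 0.1]
opening: -0.003
```

Run:
```python
from h import *
S=bot.grab_frame("scene");p,Q=pose();ax=Q.apply([0,1,0]);ax*=np.sign(ax@XA);print(p)
print([(b[0],b[1]) for b in upblob(S,(185,190,235,230),'yellow',300)])
for d in(-.006,-.003,0):print(d,cellcent("scene",p+[0,0,.0115]+ax*d,ax)[1])
A=bay(1,-.031,.070,12,d=-.001)
m=p+(A[0]-p)*.5;m[2]=.13
plan([(m,tool(-.2,.08),9,0),(*A,10,0)])
```

```text
[ 0.43411982 -0.2833327   0.05364692]
[(array([206.8785854 , 219.48028031]), np.float64(47.9375))]
-0.006 [204.22943033 206.49712706]
-0.003 [203.15929579 207.13710748]
0 [202.08760776 207.77801709]
mm/row 28.1 deg/row 2.11
mm/row 24.4 deg/row 1.91
19
[[-0.85,-0.26,-2.66,-0.036,0.002,0.008,0],[-0.85,-0.16,-2.67,-0.036,0.002,0.008,0],[-0.85,-0.06,-2.68,-0.036,0.002,0.008,0],[-0.84,0.05,-2.68,-0.036,0.002,0.008,0],[-0.84,0.15,-2.68,-0.036,0.002,0.008,0],[-0.83,0.25,-2.67,-0.036,0.002,0.008,0],[-0.82,0.36,-2.66,-0.036,0.002,0.008,0],[-0.82,0.46,-2.65,-0.036,0.002,0.008,0],[-0.81,0.56,-2.63,-0.036,0.002,0.008,0],[0.44,0.5,-2.35,-0.03,0.004,0.013,0],[0.45,0.57,-2.33,-0.03,0.004,0.013,0],[0.47,0.63,-2.31,-0.03,0.004,0.013,0],[0.49,0.69,-2.29,-0.03,0.004,0.013,0],[0.51,0.76,-2.26,-0.03,0.004,0.013,0],[0.53,0.82,-2.24,-0.03,0.004,0.013,0],[0.55,0.88,-2.21,-0.03,0.004,0.013,0],[0.57,0.94,-2.18,-0.03,0.004,0.013,0],[0.59,1.0,-2.15,-0.03,0.004,0.013,0],[0.62,1.05,-2.11,-0.03,0.004,0.013,0]]
```

Request:
apply_moves:
  series:
    - [0, 0, 0, 0, 0, 0, 5]
    - [0, 0, 0, 0, 0, 0, 5]
    - [0, 0, -0.1, 0, 0, 0, 5]
    - [1.0, 0, 0, 0, 0, 0, 5]
    - [1.2, 0, 0, 0, 0, 0, 5]
    - [1.2, 0, 0, 0, 0, 0, 5]
    - [1.2, 0, 0, 0, 0, 0, 5]
    - [0.6, 0, 0, 0, 0, 0, 5]
    - [0, 0, 0, 0, 0, 0, 5]
    - [0, 0, 0, 0, 0, 0, 5]

```text
time: 27.62
position: [0.4324, -0.2803, -0.0074]
orientation: [-0.353, -0.612, -0.354, 0.613]
force: [-0.0, 0.0, -0.3]
opening: 0.587
```

Request:
apply_moves:
  series:
    - [0.4, 0, 0, 0, 0, 0, 5]
    - [0.4, 0, 0, 0, 0, 0, 5]
    - [0.4, 0, 0, 0, 0, 0, 5]
    - [0.3, 0, 0, 0, 0, 0, 5]
    - [0, 0, 0, 0, 0, 0, 5]

```text
time: 28.03
position: [0.4332, -0.2809, -0.0227]
orientation: [0.354, 0.612, 0.353, -0.612]
force: [-0.2, 0.1, -0.9]
opening: 0.582
```

Request:
apply_moves:
  series:
    - [-0.4, 0, 0, 0, 0, 0, 5]
    - [0, 0, 0, 0, 0, 0, 5]
    - [0, 0, 0, 0, 0, 0, 3.5]
    - [0, 0, 0, 0, 0, 0, 2]
    - [0, 0, 0, 0, 0, 0, 1]
    - [0, 0, 0, 0, 0, 0, 1]
    - [0, 0, 0, 0, 0, 0, 1]
    - [0, 0, 0, 0, 0, 0, 1]

```text
time: 28.7
position: [0.4337, -0.2813, -0.0173]
orientation: [0.354, 0.613, 0.353, -0.612]
force: [-0.1, 0.8, -0.8]
opening: 0.283
```

Request:
apply_moves:
  series:
    - [-0.5, 0, 0, 0, 0, 0, 1]
    - [-1.0, 0, 0, 0, 0, 0, 1]
    - [-1.5, 0, 0, 0, 0, 0, 1]
    - [-1.5, 0, 0, 0, 0, 0, 1]
    - [-1.5, 0, 0, 0, 0, 0, 1]
    - [0, 0, 0, 0, 0, 0, 1]
    - [0, 0, 0, 0, 0, 0, 1]

```text
time: 29.28
position: [0.4331, -0.2808, 0.0476]
orientation: [0.354, 0.612, 0.353, -0.612]
force: [-1.1, 0.5, -1.3]
opening: 0.284
```

```bash
cat >> h.py <<'E'
bay.__defaults__=(-.001,.0303);rel.__defaults__=(-.001,.0303)
E
python3 - <<'E'
from h import *
S=bot.grab_frame("scene");p,Q=pose();ax=Q.apply([0,1,0]);ax*=np.sign(ax@XA);print(p,bot.state()["opening"])
print([(b[0],b[1]) for b in upblob(S,(185,190,235,230),'yellow',300)])
for d in(-.006,-.003,0):print(d,cellcent("scene",p+[0,0,.0303]+ax*d,ax)[1])
A=bay(1,-.033,.070,12)
m=p+(A[0]-p)*.5;m[2]=.10
plan([(m,tool(-.2,.08),9,1),(*A,10,1)])
E
```

```text
[ 0.43327656 -0.28094323  0.04758082] 0.2863960505584603
[(array([203.30875796, 204.58805732]), np.float64(49.0625))]
-0.006 [204.43394458 203.47733728]
-0.003 [203.3564211  204.12367388]
0 [202.2773388  204.77094566]
mm/row 27.3 deg/row 2.12
mm/row 24.2 deg/row 1.91
19
[[-0.58,-0.25,-2.66,-0.036,0.001,0.009,1],[-0.58,-0.15,-2.67,-0.036,0.001,0.009,1],[-0.58,-0.05,-2.67,-0.036,0.001,0.009,1],[-0.57,0.06,-2.67,-0.036,0.001,0.009,1],[-0.57,0.16,-2.67,-0.036,0.001,0.009,1],[-0.56,0.26,-2.66,-0.036,0.001,0.009,1],[-0.56,0.36,-2.65,-0.036,0.001,0.009,1],[-0.55,0.46,-2.64,-0.036,0.001,0.009,1],[-0.54,0.56,-2.62,-0.036,0.001,0.009,1],[0.32,0.53,-2.34,-0.03,0.004,0.013,1],[0.34,0.59,-2.32,-0.03,0.004,0.013,1],[0.36,0.66,-2.3,-0.03,0.004,0.013,1],[0.38,0.72,-2.28,-0.03,0.004,0.013,1],[0.4,0.79,-2.25,-0.03,0.004,0.013,1],[0.42,0.85,-2.23,-0.03,0.004,0.013,1],[0.44,0.91,-2.2,-0.03,0.004,0.013,1],[0.46,0.97,-2.17,-0.03,0.004,0.013,1],[0.48,1.03,-2.14,-0.03,0.004,0.013,1],[0.51,1.09,-2.1,-0.03,0.004,0.013,1]]
```

Request:
apply_moves:
  series:
    - [-0.58, -0.25, -2.66, -0.036, 0, 0.009, 1]
    - [-0.58, -0.15, -2.67, -0.036, 0, 0.009, 1]
    - [-0.58, -0.05, -2.67, -0.036, 0, 0.009, 1]
    - [-0.57, 0.06, -2.67, -0.036, 0, 0.009, 1]
    - [-0.57, 0.16, -2.67, -0.036, 0, 0.009, 1]
    - [-0.56, 0.26, -2.66, -0.036, 0, 0.009, 1]
    - [-0.56, 0.36, -2.65, -0.036, 0, 0.009, 1]
    - [-0.55, 0.46, -2.64, -0.036, 0, 0.009, 1]
    - [-0.54, 0.56, -2.62, -0.036, 0, 0.009, 1]
    - [0.32, 0.53, -2.34, -0.03, 0.004, 0.013, 1]

```text
time: 30.17
position: [0.5426, -0.0327, 0.0897]
orientation: [0.483, 0.555, 0.432, -0.522]
force: [0.3, 0.2, -0.2]
opening: 0.284
```

Request:
apply_moves:
  series:
    - [0.34, 0.59, -2.32, -0.03, 0.004, 0.013, 1]
    - [0.36, 0.66, -2.3, -0.03, 0.004, 0.013, 1]
    - [0.38, 0.72, -2.28, -0.03, 0.004, 0.013, 1]
    - [0.4, 0.79, -2.25, -0.03, 0.004, 0.013, 1]
    - [0.42, 0.85, -2.23, -0.03, 0.004, 0.013, 1]
    - [0.44, 0.91, -2.2, -0.03, 0.004, 0.013, 1]
    - [0.4, 0.97, -2.17, -0.03, 0.004, 0.013, 1]
    - [0.2, 0.5, -1.0, -0.03, 0.004, 0.013, 1]
    - [0, 0, 0, 0, 0, 0, 1]

```text
time: 30.92
position: [0.6136, 0.1445, 0.0557]
orientation: [0.567, 0.517, 0.477, -0.428]
force: [0.5, 0.5, -1.6]
opening: 0.292
```

Run:
```python
from h import *
rel(1)
plan([(*bay(1,-.032,.040,13),5,1)])
```

```text
corner xf,y,h mm -54.2 -9.0 54.8 tilt 10.2 yawerr -0.3 F [ 0.5  0.5 -1.6] open 0.292
mm/row 5.6 deg/row 0.57
5
[[0.34,0.4,-0.19,-0.001,0.002,0.01,1],[0.34,0.4,-0.19,-0.001,0.002,0.01,1],[0.34,0.39,-0.19,-0.001,0.002,0.01,1],[0.35,0.39,-0.19,-0.001,0.002,0.01,1],[0.35,0.39,-0.19,-0.001,0.002,0.01,1]]
```

Request:
apply_moves:
  series:
    - [0.34, 0.4, -0.19, 0, 0.002, 0.01, 1]
    - [0.34, 0.4, -0.19, 0, 0.002, 0.01, 1]
    - [0.34, 0.39, -0.19, 0, 0.002, 0.01, 1]
    - [0.35, 0.39, -0.19, 0, 0.002, 0.01, 1]
    - [0.3, 0.39, -0.19, 0, 0.002, 0.01, 1]
    - [0, 0, 0, 0, 0, 0, 1]
    - [0, 0, 0, 0, 0, 0, 1]

```text
time: 31.5
position: [0.6356, 0.1521, 0.0401]
orientation: [0.574, 0.532, 0.465, -0.413]
force: [0.6, -0.9, -1.2]
opening: 0.287
```

Run:
```python
from h import *
rel(1)
S=bot.grab_frame("scene");p,Q=pose();ax=Q.apply([0,1,0]);ax*=np.sign(ax@XA);u=-Q.apply([1,0,0])
print([(b[0],b[1]) for b in upblob(S,(315,290,390,360),'yellow',300)],cellcent("scene",p+u*.0303-ax*.001,ax)[1])
plan([(*bay(1,-.033,.024,13),4,1),(*bay(1,-.0385,.022,13.5),2,1)])
```

```text
corner xf,y,h mm -32.1 -3.7 37.4 tilt 13.1 yawerr -0.6 F [ 0.6 -0.9 -1.2] open 0.287
[(array([330.46516393, 346.58319672]), np.float64(19.0625)), (array([354.79457606, 343.89349543]), np.float64(75.1875))] [353.34415416 345.0307558 ]
mm/row 3.5 deg/row 0.17
mm/row 2.8 deg/row 0.25
6
[[0.32,-0.1,-0.1,-0.003,0.001,-0.0,1],[0.32,-0.1,-0.1,-0.003,0.001,-0.0,1],[0.32,-0.1,-0.1,-0.003,0.001,-0.0,1],[0.32,-0.1,-0.1,-0.003,0.001,-0.0,1],[0.02,-0.28,-0.0,-0.0,0.0,0.004,1],[0.02,-0.28,-0.0,-0.0,0.0,0.004,1]]
```

Request:
apply_moves:
  series:
    - [0.32, -0.1, -0.12, -0.003, 0.001, 0, 1]
    - [0.32, -0.1, -0.12, -0.003, 0.001, 0, 1]
    - [0.32, -0.1, -0.12, -0.003, 0.001, 0, 1]
    - [0.3, -0.1, -0.05, -0.003, 0.001, 0, 1]
    - [0.0, -0.3, 0, 0, 0, 0.004, 1]
    - [0.0, -0.3, 0, 0, 0, 0.004, 1]
    - [0, 0, 0, 0, 0, 0, 1]

```text
time: 32.13
position: [0.6295, 0.1557, 0.0258]
orientation: [0.58, 0.532, 0.466, -0.405]
force: [1.7, 0.4, -0.5]
opening: 0.285
```

Run:
```python
from h import *
rel(1)
plan([(*bay(1,-.0385,.002,13.5),6,1)])
```

```text
corner xf,y,h mm -37.9 -0.0 22.5 tilt 13.9 yawerr 0.1 F [ 1.7  0.4 -0.5] open 0.285
mm/row 3.5 deg/row 0.07
6
[[0.33,-0.09,0.0,0.0,-0.0,-0.001,1],[0.33,-0.09,0.0,0.0,-0.0,-0.001,1],[0.33,-0.09,0.0,0.0,-0.0,-0.001,1],[0.33,-0.09,0.0,0.0,-0.0,-0.001,1],[0.33,-0.09,0.0,0.0,-0.0,-0.001,1],[0.33,-0.09,0.0,0.0,-0.0,-0.001,1]]
```

Spring contact shows (+1.7 N). Descend with extra −x bias.

Request:
apply_moves:
  series:
    - [0.33, -0.14, 0, 0, 0, 0, 1]
    - [0.33, -0.14, 0, 0, 0, 0, 1]
    - [0.33, -0.16, 0, 0, 0, 0, 1]
    - [0.33, -0.17, 0, 0, 0, -0.001, 1]
    - [0.33, -0.18, 0, 0, 0, -0.001, 1]
    - [0.33, -0.18, 0, 0, 0, -0.001, 1]
    - [0, 0, 0, 0, 0, 0, 1]

```text
time: 32.72
position: [0.6312, 0.1558, 0.0074]
orientation: [0.582, 0.536, 0.462, -0.401]
force: [3.5, 0.5, 2.2]
opening: 0.283
```

Run:
```python
from h import *
rel(1)
plan([(*bay(1,-.0390,.0005,6),4,1),(*bay(1,-.0400,.0,-0.5),4,1)])
```

```text
corner xf,y,h mm -36.3 -0.0 3.6 tilt 14.6 yawerr 0.1 F [3.5 0.5 2.2] open 0.283
mm/row 2.4 deg/row 2.16
mm/row 1.3 deg/row 1.62
8
[[0.18,-0.16,0.0,0.0,-0.0,-0.038,1],[0.19,-0.15,0.0,0.0,-0.0,-0.038,1],[0.19,-0.14,0.0,0.0,-0.0,-0.038,1],[0.2,-0.14,0.0,0.0,-0.0,-0.038,1],[0.1,-0.08,-0.0,0.0,0.0,-0.028,1],[0.1,-0.08,-0.0,0.0,0.0,-0.028,1],[0.11,-0.07,-0.0,0.0,0.0,-0.028,1],[0.11,-0.07,-0.0,0.0,0.0,-0.028,1]]
```

Request:
apply_moves:
  series:
    - [0.1, -0.35, 0, 0, 0, -0.02, 1]
    - [0.15, -0.25, 0, 0, 0, -0.035, 1]
    - [0.18, -0.2, 0, 0, 0, -0.035, 1]
    - [0.18, -0.18, 0, 0, 0, -0.035, 1]
    - [0.15, -0.15, 0, 0, 0, -0.035, 1]
    - [0.12, -0.13, 0, 0, 0, -0.03, 1]
    - [0.12, -0.12, 0, 0, 0, -0.03, 1]
    - [0.1, -0.1, 0, 0, 0, -0.03, 1]
    - [0, 0, 0, 0, 0, 0, 1]

```text
time: 33.47
position: [0.6237, 0.155, -0.0032]
orientation: [0.526, 0.473, 0.526, -0.472]
force: [4.4, -0.2, 2.6]
opening: 0.285
```

Run:
```python
from h import *
rel(1)
plan([(*bay(1,-.0400,.0,0),3,1)])
```

```text
corner xf,y,h mm -40.6 -0.1 2.1 tilt 0.1 yawerr 0.1 F [ 4.4 -0.2  2.6] open 0.285
mm/row 0.7 deg/row 0.05
3
[[0.07,0.02,0.0,0.001,-0.001,-0.0,1],[0.07,0.02,0.0,0.001,-0.001,-0.0,1],[0.07,0.02,0.0,0.001,-0.001,-0.0,1]]
```

Request:
apply_moves:
  series:
    - [0.15, -0.03, 0, 0, 0, -0.01, 1]
    - [0.15, -0.03, 0, 0, 0, -0.01, 1]
    - [0, 0, 0, 0, 0, 0, 1]
    - [0, 0, 0, 0, 0, 0, 2.8]
    - [0, 0, 0, 0, 0, 0, 3.6]
    - [0, 0, 0, 0, 0, 0, 3.6]
    - [0, 0, 0, 0, 0, 0, 3.6]
    - [0, 0, 0, 0, 0, 0, 3.6]

```text
time: 34.13
position: [0.6192, 0.1546, -0.0073]
orientation: [0.518, 0.464, 0.534, -0.48]
force: [1.7, 0.2, 1.7]
opening: 0.424
```

Request:
apply_moves:
  series:
    - [-1, 0, 0, 0, 0, 0, 3.6]
    - [-2, 0, 0, 0, 0, 0, 3.6]
    - [-3, 0, 0, 0, 0, 0, 4]
    - [-3, 0, 0, 0, 0, 0, 4.5]
    - [-3, 0, 0, 0, 0, 0, 5]
    - [-2, -2, 0, 0, 0, 0, 5]
    - [0, -3, 0, 0, 0, 0, 5]
    - [0, -3, 0, 0, 0, 0, 5]
    - [0, 0, 0, 0, 0, 0, 5]

```text
time: 34.88
position: [0.5331, 0.145, 0.1409]
orientation: [0.512, 0.457, 0.54, -0.487]
force: [0.2, -0.2, 0.4]
opening: 0.589
```

Run:
```python
from h import *
S=bot.grab_frame("scene");T=bot.grab_frame("top");print(pose()[0])
for b,roi in((3,(290,295,322,350)),(2,(322,300,349,360)),(1,(347,305,374,365))):
  print(b,[(q[0],q[1]) for q in upblob(S,roi,'blue',600)],[(q[0],q[1]) for q in upblob(S,roi,'yellow',50)],[cellcent("scene",XA*(BX+dx)+YA*(OY+BAYY[b])+Z*.025,XA)[0] for dx in(-.004,0)])
W=((0,0,140),(179,60,255));COL['white']=W
for n,I,r in(("top",T,(262,222,305,265)),("scene",S,(322,240,370,285))):
  for k in('orange','white'): 
    for b in upblob(I,r,k,150): print(n,k,b[0],b[1])
cv2.imwrite("pics/f0.png",np.hstack([up(T[215:275,255:315],6),up(S[235:295,320:380],6)]))
```

```text
[0.53768392 0.14520927 0.14093465]
3 [(array([309.54121408, 328.10039036]), np.float64(276.1875))] [(array([305.76346154, 340.09961538]), np.float64(20.3125))] [array([309.6591934 , 326.58260205]), array([309.15632754, 328.24087604])]
2 [(array([333.91501799, 334.42839478]), np.float64(278.0))] [(array([330.52467105, 346.62088816]), np.float64(19.0))] [array([333.58046518, 332.73751769]), array([333.1129914 , 334.41506992])]
1 [(array([357.7823179 , 340.68946718]), np.float64(278.0))] [(array([355.13147249, 353.09991909]), np.float64(19.3125))] [array([357.76726431, 338.95943596]), array([357.33601358, 340.65660034])]
top white [281.47515533 241.44244909] 905.3125
scene white [339.83782752 268.02327331] 675.0625
scene white [342.54840909 266.3525    ] 68.75
scene white [352.76978114 240.86658249] 18.5625
```

Run:
```python
from h import *
S=bot.grab_frame("scene");T=bot.grab_frame("top")
COL['or2']=((3,150,60),(16,255,255));COL['white']=((0,0,170),(179,50,255));COL['pane']=((118,80,20),(140,255,140))
for n,I,r in(("top",T,(200,200,420,330)),("scene",S,(280,190,420,300))):
  for k in('or2','white','pane'): 
    for b in upblob(I,r,k,200): print(n,k,b[0].round(1),b[1],unproj(n,b[0],.005 if k!='white' else .025).round(4))
```

```text
top or2 [284.3 257.5] 68.6875 [0.4034 0.057  0.005 ]
top white [202.1 210.9] 24.0625 [0.5176 0.2705 0.025 ]
top white [241.6 211.5] 204.75 [0.5181 0.1691 0.025 ]
top white [257.2 297.9] 19.0625 [0.2984 0.1211 0.025 ]
top white [266.9 240.5] 1704.9375 [0.4447 0.1014 0.025 ]
top white [282.8 234.2] 68.0 [0.4618 0.0611 0.025 ]
top white [284.2 274.1] 28.375 [0.3599 0.0547 0.025 ]
top white [306.1 228.5] 17.125 [0.4778 0.0018 0.025 ]
top white [308.6 220.6] 56.25 [ 0.4984 -0.004   0.025 ]
top white [313.3 233.7] 17.375 [ 0.4647 -0.0169  0.025 ]
top white [339.3 223.8] 22.625 [ 0.4918 -0.0831  0.025 ]
top white [355.9 228.2] 387.375 [ 0.4812 -0.126   0.025 ]
top white [401.4 229.5] 1777.625 [ 0.4806 -0.2432  0.025 ]
top pane [283.9 243.8] 564.8125 [0.4388 0.0591 0.005 ]
scene or2 [281.7 295.2] 36.3125 [ 0.5738 -0.0445  0.005 ]
scene or2 [338.2 246.2] 15.5 [0.4034 0.0301 0.005 ]
scene or2 [385.9 286.9] 91.0 [0.4654 0.1708 0.005 ]
scene white [342.2 267.1] 45.9375 [0.4643 0.0619 0.025 ]
scene white [382.2 275.5] 20.5 [0.4509 0.155  0.025 ]
scene white [393.4 279.5] 26.875 [0.4514 0.1821 0.025 ]
scene pane [334.8 260.7] 217.6875 [0.4439 0.0366 0.005 ]
scene pane [350.2 271.4] 93.1875 [0.4575 0.0803 0.005 ]
scene pane [353.9 255. ] 25.5625 [0.4126 0.0735 0.005 ]
```

Run:
```python
from h import *
S=cv2.imread("pics/scene0.png");T=cv2.imread("pics/top0.png")
COL['or2']=((3,150,60),(16,255,255));COL['white']=((0,0,170),(179,50,255));COL['pane']=((118,80,20),(140,255,140))
P={}
for n,I,r in(("top",T,(262,222,305,265)),("scene",S,(322,238,370,285))):
  for k in('or2','white','pane'): 
    for b in upblob(I,r,k,300):
      q=unproj(n,b[0],.005 if k!='white' else .0255);print(n,k,b[0].round(1),b[1],q.round(4))
      if k!='white':
        c=[unproj(n,x,.005)[:2] for x in b[2]];e=[c[i]-c[i-1] for i in range(4)]
        print("  edges len/deg",[(round(np.hypot(*v),4),round(np.degrees(np.arctan2(v[1],v[0])),1)) for v in e])
```

```text
top or2 [284.3 257.5] 68.5 [0.4033 0.057  0.005 ]
  edges len/deg [(np.float64(0.0072), np.float64(4.8)), (np.float64(0.0688), np.float64(-85.8)), (np.float64(0.0072), np.float64(-175.5)), (np.float64(0.0688), np.float64(94.2))]
top white [282.9 234.2] 65.4375 [0.4616 0.0611 0.0255]
top pane [283.9 243.8] 564.0 [0.4388 0.0592 0.005 ]
  edges len/deg [(np.float64(0.0651), np.float64(4.9)), (np.float64(0.0691), np.float64(-85.6)), (np.float64(0.0652), np.float64(-175.4)), (np.float64(0.0687), np.float64(94.3))]
scene or2 [349.3 249.1] 78.5625 [0.4012 0.0576 0.005 ]
  edges len/deg [(np.float64(0.0699), np.float64(-85.8)), (np.float64(0.0081), np.float64(-172.4)), (np.float64(0.0701), np.float64(94.2)), (np.float64(0.0081), np.float64(6.2))]
scene white [343.1 265.4] 67.5625 [0.4596 0.0623 0.0255]
scene pane [345.2 262. ] 566.1875 [0.438  0.0607 0.005 ]
  edges len/deg [(np.float64(0.0727), np.float64(-85.7)), (np.float64(0.0665), np.float64(-172.5)), (np.float64(0.0745), np.float64(93.9)), (np.float64(0.0659), np.float64(5.9))]
```

```bash
cat >> h.py <<'E'
SX,SY=.589,-.1413
def filt(s,h,tilt,zt=-.011,e=0.,dy=0.):
    t=np.radians(tilt);ax=XA*np.cos(t)+Z*np.sin(t);u=-XA*np.sin(t)+Z*np.cos(t)
    return XA*(SX+s)+YA*(SY+dy)+Z*(.030+h)+ax*(.062+e)+u*zt, tool(YAW,t)
def frel(zt=-.011,e=0.):
    p,Q=pose();ax=Q.apply([0,1,0]);ax=ax*np.sign(ax@XA);u=-Q.apply([1,0,0]);c=p-ax*(.062+e)-u*zt
    s=bot.state();print("lip edge s,y,h mm",((c@XA-SX)*1e3).round(1),((c@YA-SY)*1e3).round(1),((c[2]-.03)*1e3).round(1),"tilt",np.degrees(np.arcsin(ax[2])).round(1),"yaw",np.degrees(np.arctan2(ax@YA,ax@XA)).round(1),"F",s["force"].round(1),"M",s["moment"].round(2),"open",round(s["opening"],3))
E
python3 - <<'E'
from h import *
M=tool(np.radians(4.3))
plan([((.4612,.0615,.07),M,6,4.5),((.4612,.0615,.03),M,3,4.5)])
E
```

```text
mm/row 22.4 deg/row 0.59
mm/row 13.3 deg/row 0.0
9
[[1.24,-1.38,1.25,0.005,-0.0,0.009,4.5],[1.23,-1.38,1.26,0.005,-0.0,0.009,4.5],[1.22,-1.39,1.26,0.005,-0.0,0.009,4.5],[1.21,-1.39,1.27,0.005,-0.0,0.009,4.5],[1.19,-1.39,1.28,0.005,-0.0,0.009,4.5],[1.18,-1.4,1.29,0.005,-0.0,0.009,4.5],[1.33,0.0,-0.0,0.0,0.0,0.0,4.5],[1.33,0.0,-0.0,0.0,0.0,0.0,4.5],[1.33,0.0,-0.0,0.0,0.0,0.0,4.5]]
```

Request:
apply_moves:
  series:
    - [1.24, -1.38, 1.25, 0.005, 0, 0.009, 4.5]
    - [1.23, -1.38, 1.26, 0.005, 0, 0.009, 4.5]
    - [1.22, -1.39, 1.26, 0.005, 0, 0.009, 4.5]
    - [1.21, -1.39, 1.27, 0.005, 0, 0.009, 4.5]
    - [1.1, -1.39, 1.28, 0.005, 0, 0.009, 4.5]
    - [0.6, -0.9, 0.8, 0.005, 0, 0.009, 4.5]
    - [0.5, 0, 0, 0, 0, 0, 4.5]
    - [0, 0, 0, 0, 0, 0, 4.5]
    - [0, 0, 0, 0, 0, 0, 4.5]

```text
time: 35.83
position: [0.4718, 0.0643, 0.0647]
orientation: [0.518, 0.482, 0.518, -0.48]
force: [0.6, 0.5, 0.7]
opening: 0.525
```

Run:
```python
from h import *
M=tool(np.radians(4.3));print(pose()[0])
plan([((.4612,.0615,.03),M,4,4.5),((.4612,.0615,-.010),M,5,4.5)])
```

```text
[0.47180815 0.06425664 0.06474625]
mm/row 9.1 deg/row 0.04
mm/row 8.0 deg/row 0.0
9
[[0.87,-0.27,0.05,0.0,-0.0,-0.001,4.5],[0.87,-0.27,0.05,0.0,-0.0,-0.001,4.5],[0.87,-0.27,0.05,0.0,-0.0,-0.001,4.5],[0.87,-0.27,0.05,0.0,-0.0,-0.001,4.5],[0.8,0.0,-0.0,0.0,0.0,0.0,4.5],[0.8,0.0,-0.0,0.0,0.0,0.0,4.5],[0.8,0.0,-0.0,0.0,0.0,0.0,4.5],[0.8,0.0,-0.0,0.0,0.0,0.0,4.5],[0.8,0.0,-0.0,0.0,0.0,0.0,4.5]]
```

Request:
apply_moves:
  series:
    - [0.87, -0.27, 0.05, 0, 0, 0, 4.5]
    - [0.87, -0.27, 0.05, 0, 0, 0, 4.5]
    - [0.87, -0.27, 0.05, 0, 0, 0, 4.5]
    - [0.87, -0.25, 0.05, 0, 0, 0, 4.5]
    - [0.7, 0, 0, 0, 0, 0, 4.5]
    - [0.7, 0, 0, 0, 0, 0, 4.5]
    - [0.5, 0, 0, 0, 0, 0, 4.5]
    - [0, 0, 0, 0, 0, 0, 4.5]
    - [0, 0, 0, 0, 0, 0, 4.5]

```text
time: 36.58
position: [0.4688, 0.0646, 0.007]
orientation: [0.521, 0.482, 0.518, -0.477]
force: [0.1, -0.7, 0.8]
opening: 0.524
```

Run:
```python
from h import *
M=tool(np.radians(4.3));print(pose()[0])
plan([((.4612,.0615,-.010),M,4,4.5)])
```

```text
[0.46883271 0.06462601 0.00695118]
mm/row 4.7 deg/row 0.15
4
[[0.42,-0.2,0.06,0.001,-0.0,-0.002,4.5],[0.42,-0.2,0.06,0.001,-0.0,-0.002,4.5],[0.42,-0.2,0.06,0.001,-0.0,-0.002,4.5],[0.42,-0.2,0.06,0.001,-0.0,-0.002,4.5]]
```

Request:
apply_moves:
  series:
    - [0.3, -0.35, 0.1, 0.001, 0, -0.002, 4.5]
    - [0.4, -0.35, 0.1, 0.001, 0, -0.002, 4.5]
    - [0.4, -0.25, 0.08, 0.001, 0, -0.002, 4.5]
    - [0.4, -0.1, 0.03, 0.001, 0, -0.002, 4.5]
    - [0.3, 0, 0, 0, 0, 0, 4.5]
    - [0, 0, 0, 0, 0, 0, 4.5]
    - [0, 0, 0, 0, 0, 0, 4.5]

```text
time: 37.17
position: [0.4585, 0.0602, -0.012]
orientation: [0.519, 0.482, 0.518, -0.48]
force: [0.6, 0.4, -0.4]
opening: 0.528
```

Request:
apply_moves:
  series:
    - [0, 0.2, -0.08, 0, 0, 0, 4.5]
    - [0, 0.1, 0, 0, 0, 0, 4.5]
    - [0, 0, 0, 0, 0, 0, 3]
    - [0, 0, 0, 0, 0, 0, 1.5]
    - [0, 0, 0, 0, 0, 0, 0.3]
    - [0, 0, 0, 0, 0, 0, 0.3]
    - [0, 0, 0, 0, 0, 0, 0.3]
    - [0, 0, 0, 0, 0, 0, 0.3]

```text
time: 37.83
position: [0.4627, 0.0615, -0.0112]
orientation: [0.519, 0.482, 0.518, -0.479]
force: [-0.0, -0.3, -0.7]
opening: 0.147
```

Request:
apply_moves:
  series:
    - [-0.3, 0, 0, 0, 0, 0, 0.3]
    - [-0.5, 0, 0, 0, 0, 0, 0.3]
    - [-1.0, 0, 0, 0, 0, 0, 0.3]
    - [-1.5, 0, 0, 0, 0, 0, 0.3]
    - [-1.5, 0, 0, 0, 0, 0, 0.3]
    - [-1.5, 0, 0, 0, 0, 0, 0.3]
    - [0, 0, 0, 0, 0, 0, 0.3]

```text
time: 38.42
position: [0.4612, 0.0614, 0.055]
orientation: [0.518, 0.481, 0.519, -0.48]
force: [1.1, -0.6, -0.7]
opening: 0.148
```

Run:
```python
from h import *
S=bot.grab_frame("scene");p,Q=pose();ax=Q.apply([0,1,0]);ax*=np.sign(ax@XA);print(p,bot.state()["opening"])
COL['white']=((0,0,170),(179,50,255));COL['pane']=((118,80,20),(140,255,140));COL['or2']=((3,150,60),(16,255,255))
for k in('or2','white','pane'):print(k,[(b[0],b[1]) for b in upblob(S,(320,210,385,285),k,300)])
u=-Q.apply([1,0,0]);F0=p-ax*.022+u*.0115
print("pred pane ctr",proj("scene",F0+u*.005),"orange",proj("scene",F0-ax*.0375+u*.005))
A=filt(.016,.035,10,-.0115);m=(p+A[0])/2;m[2]=.075
plan([(m,tool(YAW,.1),6,.3),(*A,6,.3)])
```

```text
[0.46057262 0.06136211 0.0538434 ] 0.14696821016981973
or2 []
white [(array([382.65767045, 273.79190341]), np.float64(44.0))]
pane [(array([332.72815041, 251.55818089]), np.float64(61.5)), (array([354.66414286, 256.90471429]), np.float64(109.375))]
pred pane ctr [[346.07106031 247.98663131]] orange [[350.47151383 234.61730605]]
mm/row 21.5 deg/row 1.0
mm/row 21.3 deg/row 0.71
12
[[-0.36,1.73,1.22,-0.005,-0.0,0.017,0.3],[-0.33,1.73,1.23,-0.005,-0.0,0.017,0.3],[-0.3,1.73,1.24,-0.005,-0.0,0.017,0.3],[-0.27,1.73,1.25,-0.005,-0.0,0.017,0.3],[-0.24,1.73,1.26,-0.005,-0.0,0.017,0.3],[-0.21,1.73,1.27,-0.005,-0.0,0.017,0.3],[0.34,1.67,1.28,0.0,-0.0,0.012,0.3],[0.37,1.67,1.28,0.0,-0.0,0.012,0.3],[0.39,1.66,1.28,0.0,-0.0,0.012,0.3],[0.41,1.66,1.28,0.0,-0.0,0.012,0.3],[0.43,1.65,1.28,0.0,-0.0,0.012,0.3],[0.45,1.65,1.28,0.0,-0.0,0.012,0.3]]
```

Request:
apply_moves:
  series:
    - [-0.36, 1.73, 1.22, -0.005, 0, 0.017, 0.3]
    - [-0.33, 1.73, 1.23, -0.005, 0, 0.017, 0.3]
    - [-0.3, 1.73, 1.24, -0.005, 0, 0.017, 0.3]
    - [-0.27, 1.73, 1.25, -0.005, 0, 0.017, 0.3]
    - [-0.24, 1.73, 1.26, -0.005, 0, 0.017, 0.3]
    - [-0.21, 1.73, 1.27, -0.005, 0, 0.017, 0.3]
    - [0.2, 1.67, 1.28, 0, 0, 0.012, 0.3]
    - [0.25, 1.67, 1.28, 0, 0, 0.012, 0.3]
    - [0.25, 1.66, 1.28, 0, 0, 0.012, 0.3]
    - [0, 0, 0, 0, 0, 0, 0.3]

```text
time: 39.3
position: [0.6247, -0.0401, 0.0639]
orientation: [0.555, 0.506, 0.495, -0.436]
force: [-0.0, 0.0, -0.9]
opening: 0.151
```

```bash
sed -i 's/zt=-.011,e=0./zt=-.0112,e=.0015/g' h.py
python3 - <<'E'
from h import *
frel();plan([(*filt(.018,.025,9),5,.3)])
E
```

```text
lip edge s,y,h mm -36.5 34.8 36.8 tilt 7.5 yaw 0.1 F [-0.   0.  -0.9] M [-0.01  0.1  -0.02] open 0.151
mm/row 13.1 deg/row 0.31
5
[[0.34,1.05,0.7,0.0,-0.001,0.005,0.3],[0.35,1.05,0.7,0.0,-0.001,0.005,0.3],[0.35,1.05,0.7,0.0,-0.001,0.005,0.3],[0.36,1.05,0.7,0.0,-0.001,0.005,0.3],[0.36,1.05,0.7,0.0,-0.001,0.005,0.3]]
```

Request:
apply_moves:
  series:
    - [0.1, 1.05, 0.7, 0, 0, 0.005, 0.3]
    - [0.2, 1.05, 0.7, 0, 0, 0.005, 0.3]
    - [0.3, 1.05, 0.7, 0, 0, 0.005, 0.3]
    - [0.36, 1.05, 0.7, 0, 0, 0.005, 0.3]
    - [0.36, 1.0, 0.7, 0, 0, 0.005, 0.3]
    - [0, 0, 0, 0, 0, 0, 0.3]
    - [0, 0, 0, 0, 0, 0, 0.3]

```text
time: 39.88
position: [0.6766, -0.0686, 0.0467]
orientation: [0.555, 0.51, 0.494, -0.433]
force: [0.5, 0.5, -1.0]
opening: 0.145
```

Run:
```python
from h import *
frel();plan([(*filt(.017,.008,9),6,.3)])
S=bot.grab_frame("scene");p,Q=pose();ax=Q.apply([0,1,0]);ax*=np.sign(ax@XA);u=-Q.apply([1,0,0]);F0=p-ax*.0235+u*.0112
COL['pane']=((118,80,20),(140,255,140));COL['or2']=((3,150,60),(16,255,255))
for k in('or2','pane'):print(k,[(b[0],b[1],b[2].round(1).tolist()) for b in upblob(S,(215,260,310,350),k,200)])
W=ax*0+np.cross(u,ax)
print("corners",[proj("scene",F0+a*ax*.04+b*W*.04+u*.005)[0].round(1).tolist() for a,b in((-1,-1),(-1,1),(1,1),(1,-1))])
I=up(S[265:355,215:315],7)
for a,b in((-1,-1),(-1,1),(1,1),(1,-1)):
  q=proj("scene",F0+a*ax*.04+b*W*.04+u*.005)[0];cv2.circle(I,(int((q[0]-215+.5)*7),int((q[1]-265+.5)*7)),4,(0,255,0),1)
cv2.imwrite("pics/f1.png",I)
```

```text
lip edge s,y,h mm 12.1 1.1 19.0 tilt 8.0 yaw -0.0 F [ 0.5  0.5 -1. ] M [0.04 0.1  0.02] open 0.145
mm/row 1.8 deg/row 0.19
6
[[0.17,0.06,0.02,-0.0,-0.001,0.003,0.3],[0.17,0.06,0.02,-0.0,-0.001,0.003,0.3],[0.17,0.06,0.02,-0.0,-0.001,0.003,0.3],[0.17,0.06,0.02,-0.0,-0.001,0.003,0.3],[0.17,0.06,0.02,-0.0,-0.001,0.003,0.3],[0.17,0.06,0.02,-0.0,-0.001,0.003,0.3]]
or2 [(array([277.31423965, 293.60056008]), np.float64(92.0625), [[267.2, 290.8], [272.8, 283.7], [286.8, 294.6], [281.2, 301.7]]), (array([296.83009909, 341.7923204 ]), np.float64(151.375), [[284.3, 341.6], [286.2, 334.7], [311.2, 341.5], [309.3, 348.4]])]
pane [(array([239.08928571, 315.97100262]), np.float64(47.6875), [[234.2, 310.7], [241.4, 309.7], [242.8, 319.8], [235.6, 320.8]]), (array([263.35184548, 319.32192801]), np.float64(136.3125), [[254.7, 324.1], [260.8, 307.6], [271.4, 311.6], [265.2, 328.1]]), (array([263.65750591, 301.55289598]), np.float64(26.4375), [[259.5, 302.4], [263.4, 297.0], [267.7, 300.0], [263.8, 305.5]])]
corners [[243.6, 290.9], [278.2, 299.5], [266.7, 330.2], [230.7, 320.9]]
```

View pics/f1.png

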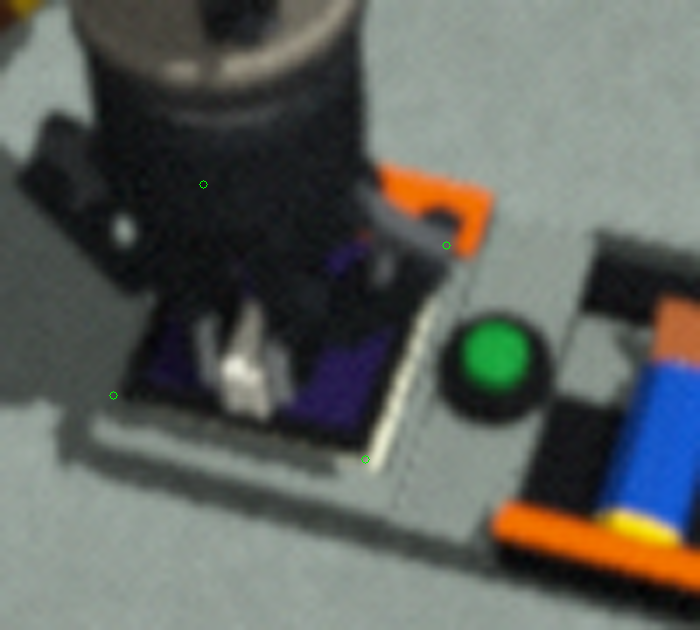

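Run:
```python
from h import *
for s,y in((.0815,.042),(.0815,-.042),(.0055,.042),(.0055,-.042)): print(s,y,proj("scene",XA*(SX+s)+YA*(SY+y)+Z*.03)[0].round(1),proj("top",XA*(SX+s)+YA*(SY+y)+Z*.03)[0].round(1))
S=cv2.imread("pics/scene0.png");T=cv2.imread("pics/top0.png");COL['w']=((15,0,180),(50,60,255))
for n,I,r in(("scene",S,(225,280,290,340)),("top",T,(312,140,365,190))):
  b=max(upblob(I,r,'w',500),key=lambda b:b[1]);print(n,b[0],b[1],b[2].round(1).tolist(), unproj(n,b[0],.03)@XA-SX,unproj(n,b[0],.03)@YA-SY)
frel()
```

```text
0.0815 0.042 [269.5 332.9] [319.2 152.5]
0.0815 -0.042 [232.7 323.3] [351.2 149.9]
0.0055 0.042 [279.9 302.2] [321.7 181.1]
0.0055 -0.042 [244.2 293. ] [354.  178.4]
scene [256.89232701 312.54588346] 1132.625 [[234.5, 323.4], [243.0, 291.6], [279.0, 301.2], [270.6, 333.0]] 0.043181160807329144 0.0005895401402038203
top [336.71485657 163.75037194] 819.1875 [[320.0, 151.6], [351.1, 148.9], [353.4, 175.8], [322.3, 178.5]] 0.047894777311480174 -0.0009063601567954049
lip edge s,y,h mm 11.8 1.1 18.9 tilt 7.9 yaw -0.0 F [ 0.1 -0.  -1.1] M [-0.    0.09 -0.04] open 0.15
```

Request:
apply_moves:
  series:
    - [0.2, 0.25, 0.08, 0, 0, 0.005, 0.3]
    - [0.3, 0.15, 0.06, 0, 0, 0.005, 0.3]
    - [0.3, 0.05, 0.03, 0, 0, 0.003, 0.3]
    - [0.25, 0, 0, 0, 0, 0.003, 0.3]
    - [0.15, 0, 0, 0, 0, 0.003, 0.3]
    - [0, 0, 0, 0, 0, 0, 0.3]
    - [0, 0, 0, 0, 0, 0, 0.3]

```text
time: 40.52
position: [0.6805, -0.0673, 0.0337]
orientation: [0.559, 0.514, 0.49, -0.427]
force: [-1.1, 0.9, -1.4]
opening: 0.151
```

Run:
```python
from h import *
frel();plan([(*filt(.015,.0025,9),3,.3),(*filt(.0,.0025,9),5,.3)])
```

```text
lip edge s,y,h mm 16.0 1.9 4.9 tilt 9.0 yaw 0.1 F [-1.1  0.9 -1.4] M [-0.02  0.09  0.02] open 0.151
mm/row 1.1 deg/row 0.2
mm/row 3.0 deg/row 0.0
8
[[0.07,-0.05,0.07,0.0,-0.003,0.0,0.3],[0.07,-0.05,0.07,0.0,-0.003,0.0,0.3],[0.07,-0.05,0.07,0.0,-0.003,0.0,0.3],[-0.05,-0.3,0.0,0.0,0.0,0.0,0.3],[-0.05,-0.3,0.0,0.0,0.0,0.0,0.3],[-0.05,-0.3,0.0,0.0,0.0,0.0,0.3],[-0.05,-0.3,0.0,0.0,0.0,0.0,0.3],[-0.05,-0.3,0.0,0.0,0.0,0.0,0.3]]
```

Request:
apply_moves:
  series:
    - [0.1, 0, 0.2, 0, 0, 0, 0.3]
    - [0.15, 0, 0.12, 0, 0, 0, 0.3]
    - [0.1, 0, 0, 0, 0, 0, 0.3]
    - [0, 0, 0, 0, 0, 0, 0.3]

```text
time: 40.85
position: [0.6817, -0.0708, 0.0304]
orientation: [0.559, 0.514, 0.49, -0.427]
force: [-0.3, 0.6, -0.4]
opening: 0.141
```

Run:
```python
from h import *
frel()
```

```text
lip edge s,y,h mm 16.9 -1.8 1.5 tilt 9.0 yaw 0.1 F [-0.3  0.6 -0.4] M [-0.03  0.05  0.01] open 0.141
```

Request:
apply_moves:
  series:
    - [-0.1, -0.3, -0.12, 0, 0, 0, 0.3]
    - [-0.05, -0.35, -0.05, 0, 0, 0, 0.3]
    - [-0.05, -0.35, 0, 0, 0, 0, 0.3]
    - [-0.05, -0.3, 0, 0, 0, 0, 0.3]
    - [0, 0, 0, 0, 0, 0, 0.3]

```text
time: 41.27
position: [0.6673, -0.0706, 0.0311]
orientation: [0.559, 0.515, 0.49, -0.427]
force: [0.5, -0.5, -0.7]
opening: 0.146
```

Run:
```python
from h import *
frel()
```

```text
lip edge s,y,h mm 2.5 -0.0 2.2 tilt 9.1 yaw 0.1 F [ 0.5 -0.5 -0.7] M [-0.02  0.03 -0.04] open 0.146
```

Request:
apply_moves:
  series:
    - [0, -0.2, 0, 0, 0, 0, 0.3]
    - [0, -0.2, 0, 0, 0, 0, 0.3]
    - [0, 0, 0, 0, 0, 0, 0.3]

```text
time: 41.52
position: [0.6675, -0.0708, 0.0328]
orientation: [0.562, 0.517, 0.486, -0.425]
force: [-0.7, 0.1, -1.2]
opening: 0.149
```

Run:
```python
from h import *
frel()
```

```text
lip edge s,y,h mm 2.7 -0.1 3.2 tilt 9.7 yaw -0.0 F [-0.7  0.1 -1.2] M [-0.02  0.05 -0.01] open 0.149
```

Request:
apply_moves:
  series:
    - [0.05, -0.4, 0, 0, 0, -0.006, 0.3]
    - [0.05, -0.4, 0, 0, 0, -0.006, 0.3]

```text
time: 41.68
position: [0.6668, -0.0713, 0.0341]
orientation: [0.563, 0.518, 0.484, -0.424]
force: [11.5, 5.4, -3.5]
opening: 0.145
```

Run:
```python
from h import *
frel()
```

```text
lip edge s,y,h mm 1.9 -0.4 4.2 tilt 9.9 yaw -0.1 F [11.5  5.4 -3.5] M [ 0.97 -2.29 -0.01] open 0.145
```

Request:
apply_moves:
  series:
    - [0.1, 0.15, 0, 0, 0, -0.02, 0.3]
    - [0.2, 0, 0, 0, 0, -0.025, 0.3]
    - [0.22, -0.02, 0, 0, 0, -0.025, 0.3]
    - [0.22, -0.02, 0, 0, 0, -0.025, 0.3]
    - [0.22, -0.02, 0, 0, 0, -0.025, 0.3]
    - [0.22, -0.02, 0, 0, 0, -0.025, 0.3]
    - [0.22, 0, 0, 0, 0, -0.025, 0.3]
    - [0.2, 0, 0, 0, 0, -0.01, 0.3]
    - [0, 0, 0, 0, 0, 0, 0.3]

```text
time: 42.43
position: [0.6655, -0.0712, 0.0194]
orientation: [0.52, 0.468, 0.532, -0.477]
force: [-0.0, 0.5, -0.2]
opening: 0.146
```

Run:
```python
from h import *
frel()
o=XA*.6346+YA*(-.0765)
p,Q=pose();print("lamp est",XA*(.6346*XA[0]-.0082*XA[1])+YA*(OY-.060))
```

```text
lip edge s,y,h mm 1.9 -0.3 2.0 tilt -1.2 yaw 0.0 F [-0.   0.5 -0.2] M [ 0.04 -0.02 -0.04] open 0.146
lamp est [ 0.63455634 -0.00779157  0.        ]
```

Request:
apply_moves:
  series:
    - [0.2, 0, 0, 0, 0, 0.015, 0.3]
    - [0.15, 0, 0, 0, 0, 0.008, 0.3]
    - [0, 0, 0, 0, 0, 0, 0.3]
    - [0, 0, 0, 0, 0, 0, 1.5]
    - [0, 0, 0, 0, 0, 0, 2.8]
    - [0, 0, 0, 0, 0, 0, 2.8]
    - [0, 0, 0, 0, 0, 0, 2.8]
    - [0, 0, 0, 0, 0, 0, 2.8]

```text
time: 43.1
position: [0.6651, -0.0715, 0.0188]
orientation: [0.526, 0.474, 0.527, -0.471]
force: [0.5, 0.1, -0.2]
opening: 0.33
```

Request:
apply_moves:
  series:
    - [-0.5, 0, 0, 0, 0, 0, 2.8]
    - [-1.5, 0, 0, 0, 0, 0, 2.8]
    - [-2.5, 0, 0, 0, 0, 0, 2.8]
    - [-2.5, 0, 0, 0, 0, 0, 2.8]
    - [-2, -3, 0, 0, 0, 0, 0]
    - [0, -3.5, -2, 0, 0, 0, 0]
    - [0, -3.5, -2, 0, 0, 0, 0]
    - [0, -3.0, -2, 0, 0, 0, 0]
    - [0, 0, 0, 0, 0, 0, 0]
    - [0, 0, 0, 0, 0, 0, 0]

```text
time: 43.93
position: [0.5222, -0.0252, 0.1124]
orientation: [0.525, 0.474, 0.527, -0.472]
force: [0.6, -0.4, 0.4]
opening: 0.001
```

Run:
```python
from h import *
S=bot.grab_frame("scene");T=bot.grab_frame("top");print(pose()[0],bot.state()["force"])
COL['pane']=((118,80,20),(140,255,140));COL['w']=((0,0,170),(179,50,255))
for n,I,r in(("scene",S,(225,275,290,345)),("top",T,(312,140,365,195))):
  for k in('pane','orange','w'):
    for b in upblob(I,r,k,300):q=unproj(n,b[0],.036);print(n,k,b[0].round(1),b[1],"s,y",((q@XA-SX)*1e3).round(1),((q@YA-SY)*1e3).round(1))
I=up(S[265:375,215:385],4.4) if 0 else cv2.resize(S[265:375,215:385],None,fx=4.6,fy=4.6,interpolation=cv2.INTER_CUBIC)
cv2.imwrite("pics/f2.png",I)
P=XA*(.6346*XA[0]-.0082*XA[1])+YA*(OY-.060)
plan([(P+Z*.06,tool(YAW),6,0)])
```

```text
[ 0.52320785 -0.02554008  0.11197485] [ 1.97339841 -0.86715823  0.69461517]
scene pane [257.4 310.5] 705.5 s,y 40.7 1.4
scene orange [262.8 292.1] 386.5625 s,y -5.2 -1.2
scene w [253.3 315.8] 91.1875 s,y 55.1 -3.2
top w [326.5 168.2] 638.6875 s,y 36.8 26.8
top w [349.1 173.3] 165.0625 s,y 18.6 -30.1
top w [360.4 191.7] 32.625 s,y -32.0 -54.5
top w [363.5 171.1] 30.25 s,y 21.1 -67.8
mm/row 20.7 deg/row 0.04
6
[[0.87,1.88,-0.09,-0.0,-0.001,0.0,0],[0.87,1.88,-0.09,-0.0,-0.001,0.0,0],[0.87,1.88,-0.09,-0.0,-0.001,0.0,0],[0.87,1.88,-0.1,-0.0,-0.001,0.0,0],[0.87,1.88,-0.1,-0.0,-0.001,0.0,0],[0.87,1.88,-0.1,-0.0,-0.001,0.0,0]]
```

View pics/f2.png

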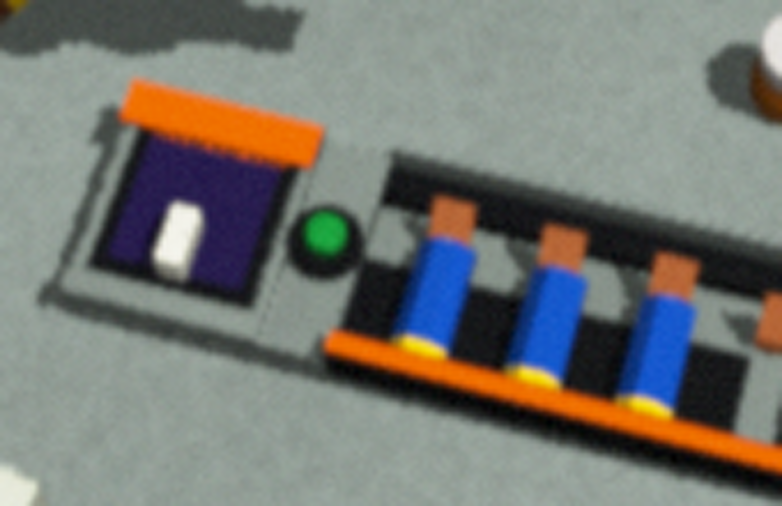

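Request:
apply_moves:
  series:
    - [0.87, 1.88, -0.09, 0, 0, 0, 0]
    - [0.87, 1.88, -0.09, 0, 0, 0, 0]
    - [0.87, 1.88, -0.09, 0, 0, 0, 0]
    - [0.87, 1.88, -0.1, 0, 0, 0, 0]
    - [0.6, 1.88, -0.1, 0, 0, 0, 0]
    - [0.3, 1.0, -0.1, 0, 0, 0, 0]
    - [0, 0, 0, 0, 0, 0, 0]
    - [0, 0, 0, 0, 0, 0, 0]

```text
time: 44.7
position: [0.6408, -0.0127, 0.065]
orientation: [0.526, 0.476, 0.524, -0.471]
force: [-0.4, 0.8, 0.7]
opening: 0.001
```

Run:
```python
from h import *
P=XA*(.6346*XA[0]-.0082*XA[1])+YA*(OY-.060);print(P,pose()[0],bot.state()["force"])
plan([(P+Z*.04,tool(YAW),4,0)])
```

```text
[ 0.63455634 -0.00779157  0.        ] [ 0.64078569 -0.01273658  0.06503473] [-0.42444264  0.81021983  0.70641466]
mm/row 6.6 deg/row 0.12
4
[[0.63,-0.15,-0.14,-0.001,-0.0,-0.002,0],[0.63,-0.15,-0.14,-0.001,-0.0,-0.002,0],[0.63,-0.14,-0.14,-0.001,-0.0,-0.002,0],[0.63,-0.14,-0.14,-0.001,-0.0,-0.002,0]]
```

Request:
apply_moves:
  series:
    - [0.5, -0.25, -0.2, 0, 0, 0, 0]
    - [0.6, -0.2, -0.18, 0, 0, 0, 0]
    - [0.6, -0.14, -0.14, 0, 0, 0, 0]
    - [0.6, -0.05, 0, 0, 0, 0, 0]
    - [0, 0, 0, 0, 0, 0, 0]
    - [0, 0, 0, 0, 0, 0, 0]

```text
time: 45.2
position: [0.6316, -0.0089, 0.0398]
orientation: [0.525, 0.476, 0.524, -0.472]
force: [-0.0, 0.1, 0.3]
opening: -0.003
```

Request:
apply_moves:
  series:
    - [0.4, 0, 0, 0, 0, 0, 0]
    - [0.4, 0, 0, 0, 0, 0, 0]
    - [0.3, 0, 0, 0, 0, 0, 0]
    - [0, 0, 0, 0, 0, 0, 0]

```text
time: 45.53
position: [0.6319, -0.009, 0.0286]
orientation: [0.526, 0.476, 0.523, -0.472]
force: [-0.1, 0.1, 0.0]
opening: 0.0
```

Request:
apply_moves:
  series:
    - [0.25, 0.1, 0, 0, 0, 0, 0]
    - [0.25, 0.1, 0, 0, 0, 0, 0]
    - [0, 0, 0, 0, 0, 0, 0]

```text
time: 45.78
position: [0.6337, -0.0089, 0.0239]
orientation: [0.526, 0.476, 0.524, -0.472]
force: [-1.8, 0.8, 4.3]
opening: -0.004
```

Request:
apply_moves:
  series:
    - [0.3, 0, 0, 0, 0, 0, 0]
    - [0.3, 0, 0, 0, 0, 0, 0]

```text
time: 45.95
position: [0.6341, -0.0089, 0.023]
orientation: [0.526, 0.476, 0.523, -0.472]
force: [-13.1, 1.2, 30.7]
opening: 0.003
```

Request:
apply_moves:
  series:
    - [-0.3, 0, 0, 0, 0, 0, 0]
    - [-1, 0, 0, 0, 0, 0, 0]
    - [-2.5, 0, 0, 0, 0, 0, 0]
    - [-3, 0, 0, 0, 0, 0, 0]
    - [-3, -2, 0, 0, 0, 0, 0]
    - [0, -3.5, 0, 0, 0, 0, 0]
    - [0, -3.5, 0, 0, 0, 0, 0]
    - [0, -3.0, 0, 0, 0, 0, 0]
    - [0, 0, 0, 0, 0, 0, 0]
    - [0, 0, 0, 0, 0, 0, 0]

```text
time: 46.78
position: [0.5128, -0.0214, 0.1285]
orientation: [0.53, 0.478, 0.52, -0.469]
force: [0.0, -0.5, 0.2]
opening: 0.003
```

Run:
```python
from h import *
S=bot.grab_frame("scene");A=cv2.imread("pics/f2.png");print(pose()[0],bot.state()["force"])
COL['pane']=((118,80,20),(140,255,140))
print([(b[0],b[1]) for b in upblob(S,(225,275,290,345),'pane',300)],[(b[0],b[1]) for b in upblob(S,(275,300,297,330),'green',200)])
for b,roi in((3,(290,295,322,350)),(2,(322,300,349,360)),(1,(347,305,374,365))):
  print(b,[(q[0],q[1]) for q in upblob(S,roi,'blue',600)],[(q[0],q[1]) for q in upblob(S,roi,'yellow',50)])
print([(b[0],b[1]) for b in upblob(S,(120,120,460,420),'blue',900)])
def m(I,k): return I[int(45*k):int(55*k),int(38*k):int(45*k)].reshape(-1,3).mean(0).round(1)
print("pane colour",m(S[265:375,215:385],1),m(A,4.6))
```

```text
[ 0.51269951 -0.02132011  0.12831769] [-0.07395528 -0.0282713  -0.49673538]
[(array([257.35160469, 310.40428287]), np.float64(705.9375))] [(array([285.41869108, 315.35251994]), np.float64(86.1875))]
3 [(array([309.54417251, 328.11313023]), np.float64(276.4375))] [(array([305.82608696, 340.13742236]), np.float64(20.125))]
2 [(array([333.90880663, 334.41596236]), np.float64(277.3125))] [(array([330.54626623, 346.63068182]), np.float64(19.25))]
1 [(array([357.77031881, 340.69128873]), np.float64(278.375))] [(array([355.10902556, 353.11461661]), np.float64(19.5625))]
[(array([309.54417251, 328.11313023]), np.float64(276.4375)), (array([333.90880663, 334.41596236]), np.float64(277.3125)), (array([357.77031881, 340.69128873]), np.float64(278.375))]
pane colour [183.2 183.3 185.3] [187.4 189.3 190.8]
```

```bash
python3 -c "
from bench import bot
print(bot.finish_job())"
```

```text
the job is handed in; nothing more can be done
None
```

I loaded the three blue cells into bays 1, 2 and 3, fitted the filter plate over the window, then pressed and released the lamp button. The job is handed in, and no verdict came back.

**Cells:** Only three blue cells were visible in either camera. After release, the cell in bay 3 sat about 4 mm short of home. I pressed it near its plus end with closed fingers and it moved home. In the final images all three cells match their home positions, and equal slivers of yellow show in front of the lip.

**Filter:** I slid the orange edge in until it met the wall at about 11 N, then lowered the far edge. In the last viewed picture, taken before the lamp press, the plate lies flat inside the slot. Its measured position did not change after the press.

**Lamp:** The force rose to 4.3 N and then jumped to about 31 N, which I took as the button reaching its stop. It looked back up afterwards, with the tool clear. The pictures gave no direct sign that the lamp came on, so full travel rests on the force reading alone.

**What disagreed:**
- **Fingertips:** They behaved as if about 22 mm behind the reported TCP, which caused shallow grips on the first two cells and one missed grasp on the third. I adjusted for this afterwards.
- **Cameras:** The two differed by about 4 mm along x, so I settled the final positions by contact force and by where the first two cells came to rest.

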